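Profile-check the turned table legs on the optical gauge

ROBOT

A 7-joint arm with a two-finger parallel gripper is mounted at the origin on the work surface; the furniture and walls round the work are solid. World frame = base frame: x ahead of the robot, y to its left, z up, the work surface at z = 0. Lengths are in m, angles in rad, forces in N, time in s.
With the tool pointing down it reaches from about 0.4 to 0.85 m from the base axis. Payload 10.4 kg.
Tool frame: the origin (TCP) lies on the centre line of the jaws, within the pads' length; the fingertips stand 11 mm ahead of it and the grasp point (between the pads) lies 8 mm behind it; z points along the fingers, y is the line along which they close (so a half turn about z gives the same grasp; the last joint's range is limited). The gripper opens to 87 mm and grips with 3 to 60 N. Pads are 19 mm wide; open, the fingers measure 117 mm over their backs; the gripper's body (75 mm by 190 mm) begins 51 mm behind the grasp point.
Start: joints at [-1.264, 0.332, -0.065, 1.46, 0.022, 1.35, -0.088], TCP at [0.202, 0.591, 0.234] pointing down, gripper open.
Joint ranges: [-2.6, 2.6], [-0.5, 2.12], [-1.47, 1.34], [0.16, 2.42], [-1.27, 4.41], [0.06, 2.06], [-2.6, 2.6]. Speed limits (rad/s): [2.22, 2.22, 2.79, 2.79, 3.14, 3.14, 3.14].

INTERFACE

Orientations are given as a unit quaternion [x, y, z, w].
In Python, from bench import r gives the robot as it stands.
- The arm moves only by the shell command python3 -m pendant 'ROWS' [OPENING] [FORCE]. ROWS is JSON, a list of rows, each a list of 4 numbers: the shift along the tool's x, y, z in m, then the turn about the tool's z in rad. A call has 1 to 8 rows; each row shifts and turns the commanded pose from where the row before left it, along the tool's axes as they then stand; what a row does not reach is not made up. A row lasts 1/12 s, in which the tool goes at most 41.7 mm and 7.16 degrees, less where a joint would pass 70% of its speed; a pose out of reach is approached as far as the arm can. A call with a gripper value outside its range is refused whole. OPENING is the opening, from 0 (shut) to 1 (fully open), set as the call begins (- or left out, the last holds). The fingers move at their own pace and stop on an object; FORCE is the grip in N (left out, the last holds). Time passes only in rows, so rows that do not move let the fingers close. It gives the time, the measured TCP pose, the force, the opening and the grip force at its end, in the units of the state.
- r.read_state(): the state, without advancing time (a new reading comes with each control period).
- r.camera(name): name is "scene" or "top" or "wrist"; returns a dict with "img" (480x640x3 uint8, red, green, blue), "camera_matrix" (3x3 intrinsics, pixels), "dist_coeffs" ([k1, k2, p1, p2, k3] as OpenCV has them; the pictures are not rectified), "xyz" and "attitude" of the camera in the world. Camera axes: x right, y down, z forward; pixel columns grow to the right and rows downward; lengths in m; the calibration is good to about 2 mm. A picture is of the moment at which its call begins. There is no depth.
- r.close_job(): hands the job in; it is judged then, once.
Trained networks look in the newest picture that a camera, given by its name, has taken for a name from the list of things; names that differ only in an ending like _2 or _b are one class to them, and where a whole thing is asked for, a point or a joint stands for the part that bears it (a point fixed in the world has none). Each returns a list of dicts, best first, with "score" (0 to 1); they miss things now and then, are a little off and sometimes report something else, mostly with a low value. They report only what shows in the picture. A call takes as long as a camera call. They do not tell look-alikes from the thing itself.
- r.outline_of(thing, camera): "mask" (480x640 bool, what is visible of it) and "bbox" ([centre column, centre row, width, height] in pixels, round what is visible of it).
The state is a dict: "time": time; "joint_positions": joint angles; "joint_vel": joint speeds; "joint_torque": joint torques, N m; "ee_pos": TCP position; "eef_rot": TCP orientation; "ft_force": force on the tool from outside, world axes, zero at the start; "torque": the same for the moment, N m; "width": finger opening in m; "grip_force": force on a finger pad.
Only numpy, scipy, OpenCV 4.12 (cv2) and the standard library are available. Lean on these libraries where they do the work, as an engineer would, in place of code of your own. Each camera call takes 0.05 s, during which the arm holds its last target. There are 200 camera calls.

TASK

Move the sanding block off the gauge and lay it flat on the bare bench, then stand every turned leg upright on its round foot on the gauge plate, each on a marked round of its own, and let go so that all stand there steadily together. Then, with all of them standing, push the red trigger plunger fully down, hold it about a second and let it spring back; finally carry every leg to the cork mat and leave it standing upright there on its foot. Leave the tape measure and the red tin where they are.

Things in the scene. Friction and masses are not known exactly. Their poses are not given: they have to be found in the camera images.
- leg1_mid (a point): first turned leg (any one of the three may be absent), on its axis half-way along, where the square head meets the turned part. Its +x axis runs from the foot to the head end (up when it stands on its foot): middle of the square head at +40 mm, foot at -80 mm; y and z are square to the head's faces. It starts lying on a flat of its head, this point 23 mm above the bench
- leg2_mid (a point): second turned leg (any one of the three may be absent), on its axis half-way along, where the square head meets the turned part. Its +x axis runs from the foot to the head end (up when it stands on its foot): middle of the square head at +40 mm, foot at -80 mm; y and z are square to the head's faces. It starts lying on a flat of its head, this point 23 mm above the bench
- leg3_mid (a point): third turned leg (any one of the three may be absent), on its axis half-way along, where the square head meets the turned part. Its +x axis runs from the foot to the head end (up when it stands on its foot): middle of the square head at +40 mm, foot at -80 mm; y and z are square to the head's faces. It starts lying on a flat of its head, this point 23 mm above the bench
- leg1: the same leg as leg1_mid: light orange-brown wood, 160 mm long, about 0.2 kg, alike in all three: a 46 x 46 x 80 mm square head, then 80 mm turned slimmer (24 to 40 mm thick) to a flat round foot 34 mm across; stood on its foot its centre of mass is about 100 mm up. This origin lies 23 mm off the axis: go by the mid point
- leg2: the same leg as leg2_mid: light orange-brown wood, 160 mm long, about 0.2 kg, alike in all three: a 46 x 46 x 80 mm square head, then 80 mm turned slimmer (24 to 40 mm thick) to a flat round foot 34 mm across; stood on its foot its centre of mass is about 100 mm up. This origin lies 23 mm off the axis: go by the mid point
- leg3: the same leg as leg3_mid: light orange-brown wood, 160 mm long, about 0.2 kg, alike in all three: a 46 x 46 x 80 mm square head, then 80 mm turned slimmer (24 to 40 mm thick) to a flat round foot 34 mm across; stood on its foot its centre of mass is about 100 mm up. This origin lies 23 mm off the axis: go by the mid point
- gauge: fixed optical gauge: metal plate 200 (x) x 360 (y) x 14 mm high, origin under its centre; +x points away from the robot to an upright lit panel along its back edge (panel front 77 mm behind the centre, top 162 mm above the bench) with a low ledge before it (from x = 41 mm, 23 mm above the bench). Three rounds in a row at x = -45 mm, 120 mm apart along y
- round1 (a point): centre of the left marked round (blue ring, 60 mm across) on the gauge plate, at the level of the plate's top, 14 mm above the bench; axes as the gauge
- round2 (a point): centre of the middle marked round (blue ring, 60 mm across) on the gauge plate, at the level of the plate's top, 14 mm above the bench; axes as the gauge
- round3 (a point): centre of the right marked round (blue ring, 60 mm across) on the gauge plate, at the level of the plate's top, 14 mm above the bench; axes as the gauge
- plunger_top (a point): centre of the top face of the gauge's red trigger plunger (mushroom head 42 mm across, 12 mm thick), 91 mm above the bench when up; it stands on a fixed grey housing 85 x 75 mm and 57 mm high in the middle
- plunger (a joint): how far the plunger is pushed down: 0 up, 0.020 m fully down. Spring: about 2 N to start, 7 N fully down; it springs back when let go
- mat: fixed square cork mat, 220 x 220 x 8 mm thick, origin under its centre, axes along its sides; its top is 8 mm above the bench
- sanding_mid (a point): cork sanding block 62 (x) x 112 (y) x 32 mm high, the point at its centre; starts flat on the gauge plate in the way of the legs (its point then 30 mm above the bench, 16 mm when flat on the bench)
- tape_mid (a point): tape measure standing on the bench, 38 x 90 x 66 mm, point at its centre: a bystander
- wax_mid (a point): round red tin, 78 mm across and 79 mm high, point at its centre: a bystander
Things that resemble listed ones, but are neither listed nor needed, are in the scene too. Leave any turquoise or yellow look-alike of the part that bears plunger_top alone.

How it is judged:
On the way, in this order (a step that is already met when the one before it is completed fails the run):
1. every leg stands upright and released, each on a round of the gauge, the sanding block off the plate (angle between each of leg1_mid, leg2_mid, leg3_mid's own x axis and vertical below 0.06 rad and height (world z) of leg1_mid between 0.089 and 0.099 m and linear speed of each of leg1, leg2, leg3 below 0.02 m/s and (horizontal distance between leg1_mid and round1 below 0.02 m or horizontal distance between leg1_mid and round2 below 0.02 m or horizontal distance between leg1_mid and round3 below 0.02 m) and height (world z) of leg2_mid between 0.089 and 0.099 m and (horizontal distance between leg2_mid and round1 below 0.02 m or horizontal distance between leg2_mid and round2 below 0.02 m or horizontal distance between leg2_mid and round3 below 0.02 m) and height (world z) of leg3_mid between 0.089 and 0.099 m and (horizontal distance between leg3_mid and round1 below 0.02 m or horizontal distance between leg3_mid and round2 below 0.02 m or horizontal distance between leg3_mid and round3 below 0.02 m) and height (world z) of sanding_mid between 0.012 and 0.02 m and contact force between the fingers and leg1 below 0.1 N and contact force between the fingers and leg2 below 0.1 N and contact force between the fingers and leg3 below 0.1 N), for 0.5 s.
2. the plunger is pushed fully down while all the legs stand on the gauge (angle between each of leg1_mid, leg2_mid, leg3_mid's own x axis and vertical below 0.06 rad and height (world z) of leg1_mid between 0.089 and 0.099 m and linear speed of each of leg1, leg2, leg3 below 0.02 m/s and (horizontal distance between leg1_mid and round1 below 0.02 m or horizontal distance between leg1_mid and round2 below 0.02 m or horizontal distance between leg1_mid and round3 below 0.02 m) and height (world z) of leg2_mid between 0.089 and 0.099 m and (horizontal distance between leg2_mid and round1 below 0.02 m or horizontal distance between leg2_mid and round2 below 0.02 m or horizontal distance between leg2_mid and round3 below 0.02 m) and height (world z) of leg3_mid between 0.089 and 0.099 m and (horizontal distance between leg3_mid and round1 below 0.02 m or horizontal distance between leg3_mid and round2 below 0.02 m or horizontal distance between leg3_mid and round3 below 0.02 m) and height (world z) of sanding_mid between 0.012 and 0.02 m and value of joint plunger above 0.018 m), for 0.4 s.
At the end, for the whole second after the job is handed in: every leg stands still and upright (within 0.06 rad) on its foot on the cork mat, its axis 10 mm or more inside the edge; plunger up again (within 4 mm); sanding block flat on the bare bench. On the gauge, a leg's axis must be within 20 mm of a round's centre (angle between each of leg1_mid, leg2_mid, leg3_mid's own x axis and vertical below 0.06 rad and height (world z) of leg1_mid between 0.083 and 0.093 m and linear speed of each of leg1, leg2, leg3 below 0.02 m/s and x of leg1_mid in the frame of mat between -0.1 and 0.1 m and y of leg1_mid in the frame of mat between -0.1 and 0.1 m and height (world z) of leg2_mid between 0.083 and 0.093 m and x of leg2_mid in the frame of mat between -0.1 and 0.1 m and y of leg2_mid in the frame of mat between -0.1 and 0.1 m and height (world z) of leg3_mid between 0.083 and 0.093 m and x of leg3_mid in the frame of mat between -0.1 and 0.1 m and y of leg3_mid in the frame of mat between -0.1 and 0.1 m and height (world z) of sanding_mid between 0.012 and 0.02 m and value of joint plunger below 0.004 m); the robot touches nothing.
It fails at once if the tape measure or the red tin is moved more than 5 cm (distance of any of tape_mid, wax_mid from where it was at the start of the episode above 0.05 m).
Of leg1, leg2, leg3 only 2 to 3 are there at a start; the rules pass over those that are not, and their reading is None.
At some moment in a run one of sanding may be knocked a few centimetres aside while the robot is not near it.
Once in a run the grip may slacken for a moment while it holds something.
It also fails if it takes over 210 s, if anything falls off the work surface, if the arm or the gripper's body presses on something with over 40 N, if the wrist force passes 120 N, or if a joint passes its speed limit or range.

## Working session

There is one attempt and no reset: what is moved stays moved. The work goes in short steps, Python scripts to look and compute and a shell command to move; the robot and the scene stay as the last step left them, time stands still between calls to the robot, and variables do not carry over. Pictures are saved under pics/ and viewed, at most 14 in all, crops included, and the job is handed in when it is done.

```bash
ls; mkdir -p pics
python3 - <<'E'
from bench import r
import cv2
print(r.read_state())
for n in ("scene","top"):
    c=r.camera(n); cv2.imwrite(f"pics/{n}0.png",c["img"][:,:,::-1])
    print(n,c["camera_matrix"],c["dist_coeffs"],c["xyz"],c["attitude"])
    for t in ("leg1","gauge","mat","plunger_top","sanding_mid","tape_mid","wax_mid"):
        print(t,[(round(d["score"],2),[int(v) for v in d["bbox"]]) for d in r.outline_of(t,n)])
E
```

```text
pics
{'time': 0.0, 'joint_positions': array([-1.26357537,  0.33283356, -0.06468786,  1.46089673,  0.02161027,
        1.34986312, -0.08848125]), 'joint_vel': array([ 0.00025899, -0.00096738,  0.00023164,  0.00115607, -0.00050021,
        0.00153864, -0.00020265]), 'joint_torque': array([ 1.03846105e-04, -6.23257542e+01,  2.45986402e-02, -3.89905357e+01,
       -6.14752946e-02,  3.93628352e-02,  1.53298884e-04]), 'ee_pos': array([0.20232422, 0.59098779, 0.2327991 ]), 'eef_rot': array([ 1.64149401e-01,  9.86435273e-01, -6.48625901e-04, -7.12681965e-05]), 'ft_force': array([-0.05234285, -0.02432976, -0.88504065]), 'torque': array([ 0.06503009,  0.02785272, -0.03131166]), 'grip_force': 0.0, 'width': 0.0870992595095642}
scene [[605.01367132   0.         328.84148766]
 [  0.         605.01367132 240.19388542]
 [  0.           0.           1.        ]] [0.06332371 0.         0.         0.         0.        ] [-0.48914839 -0.92605605  1.17871396] [ 0.82521602 -0.3666228   0.16301205 -0.39753404]
leg1 [(0.74, [261, 244, 51, 23]), (0.71, [254, 202, 51, 10]), (0.33, [365, 219, 130, 120])]
gauge
[... 315 characters left out ...]
08.51799634   0.         326.07550026]
 [  0.         508.51799634 236.04864144]
 [  0.           0.           1.        ]] [-0.13057458  0.          0.          0.          0.        ] [0.39312901 0.0475115  1.25710635] [-0.69666982  0.71623644 -0.03546424  0.01997019]
leg1 [(0.76, [212, 257, 44, 66]), (0.76, [175, 223, 66, 49]), (0.74, [249, 281, 52, 57]), (0.19, [288, 182, 46, 39])]
gauge [(0.66, [326, 161, 159, 108])]
mat [(0.72, [478, 252, 100, 93])]
plunger_top [(0.62, [371, 257, 18, 14]), (0.59, [445, 339, 18, 24]), (0.52, [192, 366, 22, 20])]
sanding_mid [(0.58, [287, 181, 54, 40])]
tape_mid [(0.67, [455, 168, 32, 23])]
wax_mid [(0.74, [440, 124, 36, 41]), (0.66, [212, 257, 43, 59])]
```

View pics/top0.png

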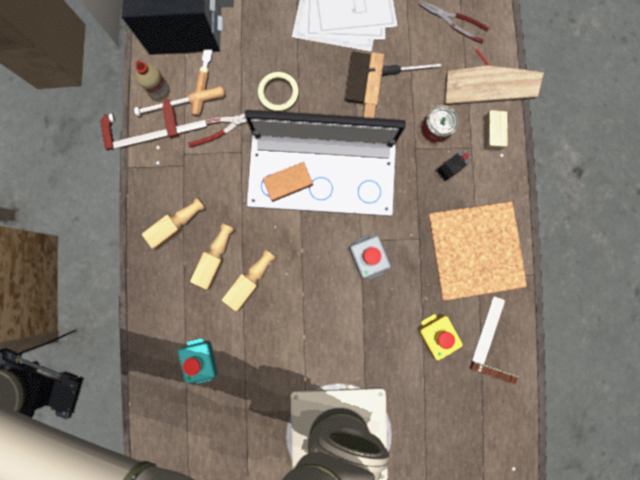

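View pics/scene0.png

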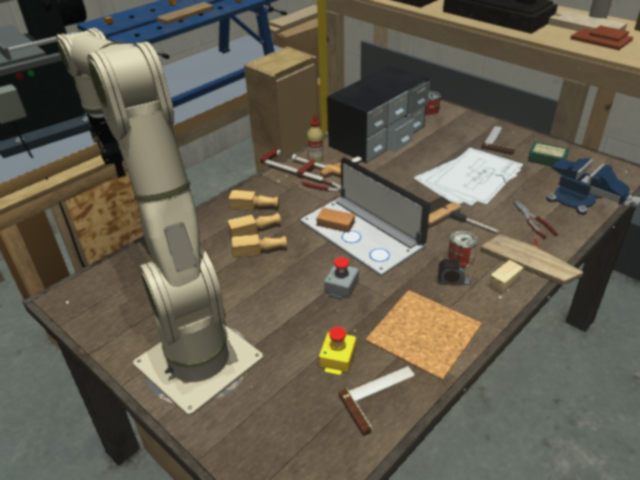

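```bash
cat > h.py <<'E'
import numpy as np, cv2
from scipy.optimize import minimize
from scipy.spatial.transform import Rotation as R
from bench import r
def cam(n): return r.camera(n)
def proj(c,P):
    Rw=R.from_quat(c["attitude"]).as_matrix()
    q=(np.atleast_2d(P)-c["xyz"])@Rw
    return cv2.projectPoints(q.reshape(-1,1,3),np.zeros(3),np.zeros(3),np.array(c["camera_matrix"]),np.array(c["dist_coeffs"]))[0][:,0]
def ray(c,uv,z):
    n=cv2.undistortPoints(np.array(uv,float).reshape(-1,1,2),np.array(c["camera_matrix"]),np.array(c["dist_coeffs"]))[:,0]
    d=np.c_[n,np.ones(len(n))]@R.from_quat(c["attitude"]).as_matrix().T
    return (c["xyz"]+d*((z-c["xyz"][2])/d[:,2:]))[:,:2]
def box(x0,x1,y0,y1,z0,z1): return np.array([[x,y,z] for x in(x0,x1) for y in(y0,y1) for z in(z0,z1)])
def disc(x,rr): a=np.linspace(0,6.28,17); return np.c_[x+0*a,rr*np.cos(a),rr*np.sin(a)]
LEG=[box(0,.08,-.023,.023,-.023,.023),np.r_[disc(0,.018),disc(-.03,.015)],np.r_[disc(-.03,.015),disc(-.08,.017)]]
S=8
def render(c,hulls,x,y,yaw,z):
    m=np.zeros((480,640),np.float32)
    M=R.from_euler("z",yaw).as_matrix()
    im=np.zeros((480,640),np.uint8)
    for h in hulls:
        uv=proj(c,h@M.T+[x,y,z])
        hl=cv2.convexHull(uv.astype(np.float32))
        cv2.fillConvexPoly(im,np.round(hl*16).astype(np.int32),255,cv2.LINE_AA,4)
    return im/255.
def fit(views,hulls,x0,z):
    """views: [(cam,mask)]; x0=(x,y,yaw)"""
    def cost(p):
        s=0
        for c,m in views:
            a=render(c,hulls,p[0],p[1],p[2],z); s+=1-np.minimum(a,m).sum()/np.maximum(a,m).sum()
        return s
    best=minimize(cost,x0,method="Nelder-Mead",options=dict(initial_simplex=np.array(x0)+np.array([[0,0,0],[.015,0,0],[0,.015,0],[0,0,.2]]),xatol=1e-4,fatol=1e-4))
    return best.x,best.fun/len(views)
def tool():
    s=r.read_state(); e=R.from_quat(s["eef_rot"]).as_matrix()
    return s,e
E
python3 - <<'E'
from h import *
c=cam("top"); np.set_printoptions(precision=4,suppress=True)
for d in r.outline_of("leg1","top")[:3]:
    m=d["mask"].astype(float); uv=np.argwhere(d["mask"])[:,::-1]; ctr=ray(c,[uv.mean(0)],.023)[0]
    res=[fit([(c,m)],LEG,(ctr[0],ctr[1],yaw),.023) for yaw in (2.5,-2.5,-.6,.6,1.5,-1.5,3.1)]
    b=min(res,key=lambda t:t[1]); print("leg",d["bbox"],b)
for t,z in (("sanding_mid",.046),("mat",.008),("plunger_top",.091),("tape_mid",.066),("wax_mid",.079)):
    for d in r.outline_of(t,"top"):
        uv=np.argwhere(d["mask"])[:,::-1].astype(np.float32)
        q=cv2.boxPoints(cv2.minAreaRect(uv)); w=ray(c,q,z)
        print(t,round(d["score"],2),w.mean(0),"side",w[1]-w[0],np.linalg.norm(w[1]-w[0]),np.linalg.norm(w[2]-w[1]))
im=c["img"].astype(int); b=((im[:,:,2]-im[:,:,0]>40)).astype(np.uint8)
n,l,st,ce=cv2.connectedComponentsWithStats(b)
for i in range(1,n):
    if st[i,4]>10:
        uv=np.argwhere(l==i)[:,::-1].astype(np.float32); w=ray(c,uv,.014).astype(np.float32)
        print("blue",ce[i],st[i,4],cv2.fitEllipse(w*1000) if len(w)>5 else 0)
E
```

```text
leg [248.8, 281.4, 53.0, 61.1] (array([0.3915, 0.2055, 2.4519]), np.float64(0.11332271925349002))
leg [174.5, 223.7, 67.8, 46.0] (array([ 0.5349,  0.3883, -4.075 ]), np.float64(0.11334363131670921))
leg [211.6, 257.6, 43.1, 65.1] (array([0.4503, 0.2936, 2.6858]), np.float64(0.09614270170541883))
sanding_mid 0.62 [0.6227 0.1074] side [ 0.0401 -0.1046] 0.11206266919297389 0.0669790593951365
plunger_top 0.72 [ 0.4344 -0.0837] side [-0.0012 -0.0416] 0.041640275800525824 0.039161963452999944
plunger_top 0.67 [0.195  0.3365] side [ 0.0282 -0.0298] 0.04099896583518058 0.04040405630857708
plunger_top 0.57 [ 0.2379 -0.249 ] side [-0.0018 -0.0423] 0.04236441928189149 0.03919114200429469
tape_mid 0.7 [0.6647 0.0254] side [ 0.24   -0.0187] 0.2407286615695407 0.39117731598005323
tape_mid 0.62 [ 0.6512 -0.2941] side [ 0.0495 -0.0701] 0.08583204142183146 0.03836607232878331
wax_mid 0.89 [ 0.7497 -0.2591] side [ 0.0696 -0.0727] 0.10068548985213985 0.07725256499737208
wax_mid 0.47 [ 0.4423 -0.3377] side [ 0.0289 -0.2109] 0.2128767436941307 0.2111492378604611
blue [321.44 188.12] 100 ((609.44482421875, 29.00751495361328), (55.6445198059082, 56.11800003051758), 18.62883949279785)
blue [263.2121 189.2727] 33 ((617.06689453125, 161.16845703125), (30.103139877319336, 44.41565704345703), 102.35513305664062)
blue [368.9643 191.2321] 112 ((598.695556640625, -90.38431549072266), (55.86935043334961, 56.083946228027344), 65.21456146240234)
blue [198.5923 359.6788] 937 ((191.2008819580078, 344.20635986328125), (76.57234191894531, 93.5108413696289), 91.99417877197266)
```

```bash
cat >> h.py <<'E'
def plan(x,y,z,ydeg):
    s,e=tool(); a=np.degrees(np.arctan2(e[1,1],e[0,1])); d=(ydeg-a+90)%180-90
    e2=R.from_euler("z",np.radians(d)).as_matrix()@e; t=e2.T@(np.array([x,y,z])-s["ee_pos"])
    n=max(1,np.ceil(np.linalg.norm(t)/.0405)); nt=np.ceil(abs(np.radians(d))/.12)
    print("TCP",s["ee_pos"].round(4),"yang",round(a,1),"tilt",e[2].round(3),"q",s["joint_positions"].round(2),"w",round(s["width"],4))
    print(f"turn {-np.radians(d):.3f} ({nt:.0f} rows) then shift {t.round(4)} = {n:.0f} rows of {(t/n).round(4)}")
E
python3 -c "
from h import *
plan(.623,.107,.20,20.9)"
```

```text
TCP [0.2024 0.5914 0.2336] yang 71.1 tilt [ 0.  0. -1.] q [-1.26  0.33 -0.06  1.46  0.02  1.35 -0.09] w 0.087
turn 0.876 (8 rows) then shift [-0.6025  0.2202  0.0336] = 16 rows of [-0.0377  0.0138  0.0021]
```

```bash
python3 -m pendant '[[0,0,0,0.11],[0,0,0,0.11],[0,0,0,0.11],[0,0,0,0.11],[0,0,0,0.11],[0,0,0,0.11],[0,0,0,0.11],[0,0,0,0.106]]' 1 20
python3 -m pendant '[[-0.0377,0.0138,0.002,0],[-0.0377,0.0138,0.002,0],[-0.0377,0.0138,0.002,0],[-0.0377,0.0138,0.002,0],[-0.0377,0.0138,0.002,0],[-0.0377,0.0138,0.002,0],[-0.0377,0.0138,0.002,0],[-0.0377,0.0138,0.002,0]]'
python3 -m pendant '[[-0.0377,0.0138,0.002,0],[-0.0377,0.0138,0.002,0],[-0.0377,0.0138,0.002,0],[-0.0377,0.0138,0.002,0],[-0.0377,0.0138,0.002,0],[-0.0377,0.0138,0.002,0],[-0.0377,0.0138,0.002,0],[-0.0377,0.0138,0.002,0]]'
python3 -m pendant '[[0,0,0,0],[0,0,0,0]]'
python3 - <<'E'
from h import *
np.set_printoptions(precision=4,suppress=True)
c=cam("wrist"); cv2.imwrite("pics/w1.png",c["img"][:,:,::-1]); print(c["xyz"],c["attitude"])
for d in r.outline_of("sanding_mid","wrist"):
    m=d["mask"].astype(float); print(d["score"],d["bbox"])
    print(fit([(c,m)],[box(-.031,.031,-.056,.056,-.016,.016)],(.623,.107,.365),.03))
plan(.623,.107,.031,20.9)
E
```

```text
time: 1.82
ee_pos: [0.2024, 0.5914, 0.2336]
eef_rot: [0.569, 0.822, 0.0, -0.0]
ft_force: [0.4, 0.5, -0.4]
width: 0.0866
grip_force: 0.0
time: 2.48
ee_pos: [0.4142, 0.3473, 0.2178]
eef_rot: [0.567, 0.824, 0.0, -0.0]
ft_force: [1.5, 1.3, 0.3]
width: 0.0871
grip_force: 0.0
time: 3.15
ee_pos: [0.625, 0.1052, 0.2017]
eef_rot: [0.567, 0.824, 0.0, 0.0]
ft_force: [0.9, 0.9, 0.6]
width: 0.0871
grip_force: 0.0
time: 3.32
ee_pos: [0.6249, 0.1037, 0.2011]
eef_rot: [0.569, 0.822, -0.001, 0.0]
ft_force: [-0.5, 0.4, -0.2]
width: 0.087
grip_force: 0.0
[0.5964 0.1743 0.3517] [0.974  0.1782 0.0251 0.1379]
0.8 [314.5, 213.9, 69.0, 124.5]
(array([0.6249, 0.1091, 0.3543]), np.float64(0.08599211278786856))
TCP [0.6236 0.1076 0.2013] yang 21.0 tilt [ 0.001 -0.    -1.   ] q [-0.58  0.38  0.44  1.5  -0.17  1.29  0.24] w 0.087
turn 0.001 (1 rows) then shift [-0.0004 -0.0007  0.1703] = 5 rows of [-0.0001 -0.0001  0.0341]
```

View pics/w1.png

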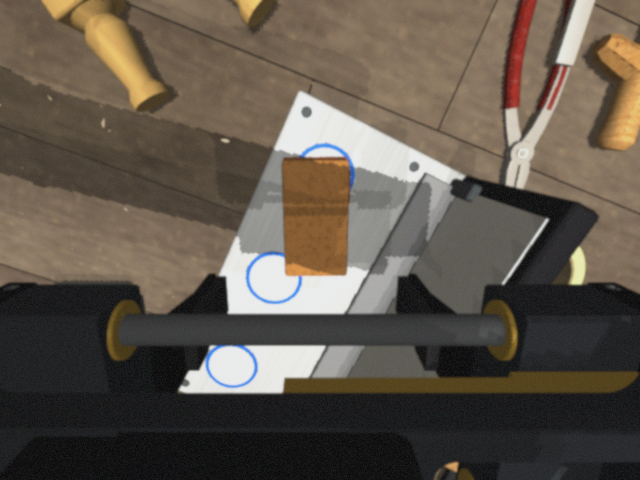

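```bash
python3 -m pendant '[[0,0,0.034,0],[0,0.001,0.034,0],[0.001,0,0.034,0],[0,0,0.034,0],[0,0,0.032,0],[0,0,0,0],[0,0,0,0]]' 1 20
python3 -m pendant '[[0,0,0,0],[0,0,0,0],[0,0,0,0],[0,0,0,0],[0,0,0,0],[0,0,0,0]]' 0 20
python3 -m pendant '[[0,0,-0.03,0],[0,0,-0.03,0],[0,0,-0.03,0],[0,0,0,0],[0,0,0,0]]'
python3 -c "
from h import *
plan(.465,.055,.12,5)"
```

```text
time: 4.0
ee_pos: [0.6233, 0.1094, 0.0332]
eef_rot: [0.566, 0.824, -0.001, -0.001]
ft_force: [0.7, 0.3, 0.0]
width: 0.0867
grip_force: 0.0
time: 4.5
ee_pos: [0.6251, 0.1082, 0.0345]
eef_rot: [0.567, 0.824, 0.001, 0.0]
ft_force: [-2.2, 0.1, 7.0]
width: 0.0613
grip_force: 20.0
time: 4.92
ee_pos: [0.6255, 0.1081, 0.1254]
eef_rot: [0.567, 0.824, 0.001, 0.001]
ft_force: [0.7, 0.6, -0.5]
width: 0.0614
grip_force: 20.0
TCP [0.6255 0.1081 0.1254] yang 20.9 tilt [-0.     0.003 -1.   ] q [-0.57  0.45  0.42  1.59 -0.2   1.15  0.27] w 0.0614
turn 0.278 (3 rows) then shift [-0.0389 -0.1646  0.0048] = 5 rows of [-0.0078 -0.0329  0.001 ]
```

```bash
python3 -m pendant '[[0,0,0,0.093],[0,0,0,0.093],[0,0,0,0.092],[-0.008,-0.033,0.001,0],[-0.008,-0.033,0.001,0],[-0.008,-0.033,0.001,0],[-0.008,-0.033,0.001,0],[-0.007,-0.032,0.001,0]]'
python3 -m pendant '[[0,0,0.03,0],[0,0,0.03,0],[0,0,0.03,0],[0,0,0.007,0],[0,0,0,0],[0,0,0,0]]'
python3 -c "
from h import *
plan(.465,.055,.0215,5)"
```

```text
time: 5.58
ee_pos: [0.4619, 0.0541, 0.1169]
eef_rot: [0.676, 0.737, -0.001, -0.001]
ft_force: [-0.3, 0.4, 1.4]
width: 0.0615
grip_force: 20.0
time: 6.08
ee_pos: [0.4637, 0.0545, 0.0208]
eef_rot: [0.676, 0.737, -0.001, -0.0]
ft_force: [1.2, -0.4, -0.5]
width: 0.0617
grip_force: 20.0
TCP [0.4637 0.0545 0.0208] yang 5.0 tilt [-0.001 -0.002 -1.   ] q [-0.66  0.25  0.49  2.1  -0.16  0.82  0.01] w 0.0617
turn -0.000 (1 rows) then shift [ 0.0004  0.0013 -0.0007] = 1 rows of [ 0.0004  0.0013 -0.0007]
```

```bash
python3 -m pendant '[[0,0,0,0],[0,0,0,0],[0,0,0,0],[0,0,-0.04,0],[0,0,-0.04,0],[0,0,-0.04,0],[0,0,-0.04,0],[0,0,0,0]]' 1 10
python3 -c "
from h import *
plan(.345,.244,.18,50.5)"
```

```text
time: 6.75
ee_pos: [0.4681, 0.0554, 0.1891]
eef_rot: [0.676, 0.737, 0.005, 0.002]
ft_force: [2.0, 0.6, 1.2]
width: 0.0868
grip_force: 0.0
TCP [0.4681 0.0554 0.1891] yang 4.9 tilt [ 0.004  0.011 -1.   ] q [-0.73 -0.01  0.52  1.94  0.    1.19 -0.12] w 0.0868
turn -0.795 (7 rows) then shift [0.2149 0.0672 0.0106] = 6 rows of [0.0358 0.0112 0.0018]
```

```bash
python3 -m pendant '[[0,0,0,-0.115],[0,0,0,-0.115],[0,0,0,-0.115],[0,0,0,-0.115],[0,0,0,-0.115],[0,0,0,-0.11],[0,0,0,-0.11]]'
python3 -m pendant '[[0.036,0.011,0.001,0],[0.036,0.011,0.001,0],[0.036,0.011,0.001,0],[0.036,0.011,0.001,0],[0.036,0.011,0.001,0],[0.035,0.011,0.001,0],[0,0,0,0],[0,0,0,0]]'
cat > leg.py <<'E'
from h import *
import sys
x,y,yaw=map(float,sys.argv[1:4])
np.set_printoptions(precision=4,suppress=True)
cs=[]
for n in ("wrist","top"):
    c=cam(n); cv2.imwrite(f"pics/{n}_{r.read_state()['time']:.1f}.png",c["img"][:,:,::-1])
    ds=[d for d in r.outline_of("leg1",n) if d["score"]>.4]
    a=render(c,LEG,x,y,yaw,.023)
    d=max(ds,key=lambda d:np.minimum(a,d["mask"]).sum(),default=None)
    if d is None or np.minimum(a,d["mask"]).sum()<20: print(n,"none"); continue
    v=(c,d["mask"].astype(float)); cs.append(v); print(n,d["score"],d["bbox"],fit([v],LEG,(x,y,yaw),.023))
E
python3 leg.py .3915 .2055 2.452
python3 -c "
from h import *
plan(.345,.244,.015,50.5)"; ls pics
```

```text
time: 7.33
ee_pos: [0.4646, 0.0548, 0.1818]
eef_rot: [0.335, 0.942, 0.0, 0.0]
ft_force: [0.3, 0.8, -0.3]
width: 0.0871
grip_force: 0.0
time: 8.0
ee_pos: [0.3396, 0.2438, 0.1757]
eef_rot: [0.336, 0.942, 0.0, 0.0]
ft_force: [0.2, -0.8, -0.0]
width: 0.0867
grip_force: 0.0
wrist 0.69 [312.6, 290.4, 57.1, 167.7] (array([0.3896, 0.2045, 2.4621]), np.float64(0.1829993384560583))
top 0.61 [252.0, 276.5, 43.0, 50.0] (array([0.41  , 0.1905, 2.4497]), np.float64(0.28782160809474056))
TCP [0.3412 0.2416 0.1757] yang 50.4 tilt [ 0.  0. -1.] q [-0.96 -0.1   0.23  2.06  0.02  1.18  0.13] w 0.0871
turn -0.001 (1 rows) then shift [-0.0014  0.0042  0.1607] = 4 rows of [-0.0003  0.0011  0.0402]
scene0.png
top0.png
top_8.2.png
w1.png
wrist_8.1.png
```

```bash
python3 -m pendant '[[-0.001,0.001,0.04,0],[0,0.001,0.04,0],[0,0.001,0.04,0],[0.005,0.001,0.04,0],[0,0,0,0],[0,0,0,0]]' 1 5
python3 -c "
from h import *
plan(.391-.773*.066,.205+.634*.066,.0155,50.7)"
python3 -m pendant '[[0,0,0,0],[0,0,0,0],[0,0,0,0],[0,0,0,0],[0,0,0,0],[0,0,0,0],[0,0,0,0]]' 0 5
python3 -m pendant '[[0,0,-0.02,0],[0,0,-0.02,0],[0,0,-0.02,0],[0,0,-0.02,0],[0,0,-0.02,0],[0,0,-0.02,0],[0,0,0,0],[0,0,0,0]]'
python3 - <<'E'
from h import *
for n in ("scene","wrist"):
    c=cam(n); a=proj(c,r.read_state()["ee_pos"])[0].astype(int); print(a)
    im=c["img"][:,:,::-1]
    if n=="scene": im=cv2.resize(im[max(0,a[1]-75):a[1]+75,a[0]-100:a[0]+100],None,fx=3,fy=3)
    cv2.imwrite(f"pics/A_{n}.png",im)
E
```

```text
time: 8.7
ee_pos: [0.3407, 0.2472, 0.0147]
eef_rot: [0.339, 0.941, -0.001, -0.0]
ft_force: [0.0, -0.2, -0.1]
width: 0.0857
grip_force: 0.0
TCP [0.3407 0.2472 0.0147] yang 50.4 tilt [-0.    -0.001 -1.   ] q [-0.96  0.16  0.23  2.2  -0.05  0.79  0.19] w 0.0857
turn -0.005 (1 rows) then shift [ 0.0003 -0.0007 -0.0008] = 1 rows of [ 0.0003 -0.0007 -0.0008]
time: 9.28
ee_pos: [0.34, 0.2481, 0.0156]
eef_rot: [0.338, 0.941, 0.0, -0.0]
ft_force: [-1.0, -0.3, 0.3]
width: 0.0484
grip_force: 0.2
time: 9.95
ee_pos: [0.3403, 0.2485, 0.136]
eef_rot: [0.338, 0.941, 0.001, 0.0]
ft_force: [-0.0, -0.3, -2.6]
width: 0.046
grip_force: 5.0
[233 215]
[313 304]
```

View pics/A_scene.png

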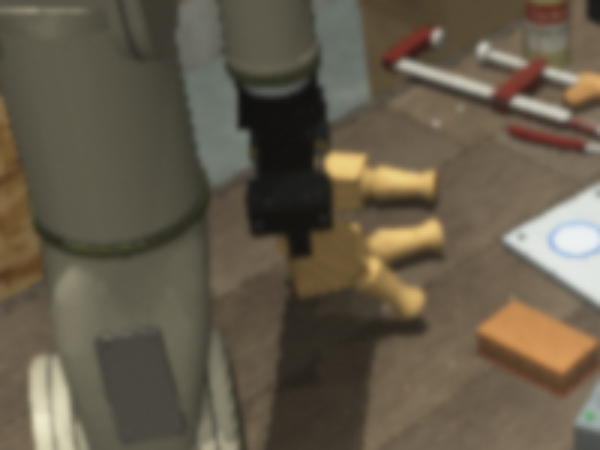

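```bash
cat > tilt.py <<'E'
from h import *
from scipy.optimize import minimize_scalar
import sys
sgn=float(sys.argv[1]); s0=float(sys.argv[2]); cams=sys.argv[3].split(",")
# leg: foot horizontally toward sgn*tool x; tilt = angle of axis from vertical
s,e=tool(); piv=s["ee_pos"]-.008*e[:,2]
def hulls(t,s0):
    ax=-e[:,2]*np.cos(t)-sgn*e[:,0]*np.sin(t)   # foot->head
    yv=e[:,1]; M=np.c_[ax,yv,np.cross(ax,yv)]
    return [ (h-[s0,0,0])@M.T+piv for h in LEG]
for n in cams:
    c=cam(n); cv2.imwrite(f"pics/t_{n}_{s['time']:.1f}.png",c["img"][:,:,::-1])
    best=[]
    for d in r.outline_of("leg1",n):
        if d["score"]<.15: continue
        m=d["mask"].astype(float)
        f=lambda t,q:(lambda a:1-np.minimum(a,m).sum()/np.maximum(a,m).sum())(render(c,hulls(t,q),0,0,0,0))
        ts=np.radians(np.arange(-30,100,3)); v=[f(t,s0) for t in ts]; t0=ts[int(np.argmin(v))]
        o=minimize_scalar(lambda t:f(t,s0),bounds=(t0-.06,t0+.06),method="bounded")
        best.append((round(o.fun,3),round(np.degrees(o.x),1),round(d["score"],2),[int(b) for b in d["bbox"]]))
    print(n,sorted(best)[:2])
E
python3 -m pendant '[[0,0,0,0],[0,0,0,0],[0,0,0,0]]' 0 3
python3 tilt.py -1 .066 scene,wrist,top; python3 -c "
from h import *
s,e=tool();print(e[:,0])"
```

```text
time: 10.3
ee_pos: [0.3396, 0.2479, 0.1349]
eef_rot: [0.338, 0.941, -0.001, -0.0]
ft_force: [-0.2, 0.7, -1.7]
width: 0.0459
grip_force: 3.0
scene [(np.float64(0.483), np.float64(25.8), 0.93, [247, 233, 34, 39]), (np.float64(0.729), np.float64(102.4), 0.95, [259, 199, 43, 11])]
wrist [(np.float64(0.437), np.float64(36.0), 0.93, [309, 308, 105, 101]), (np.float64(1.0), np.float64(-26.6), 0.56, [429, 253, 84, 103])]
top [(np.float64(0.549), np.float64(31.0), 0.88, [242, 285, 32, 29]), (np.float64(1.0), np.float64(-26.6), 0.89, [216, 251, 32, 46])]
[-7.71977096e-01  6.35650347e-01 -6.54875322e-06]
```

View pics/A_wrist.png

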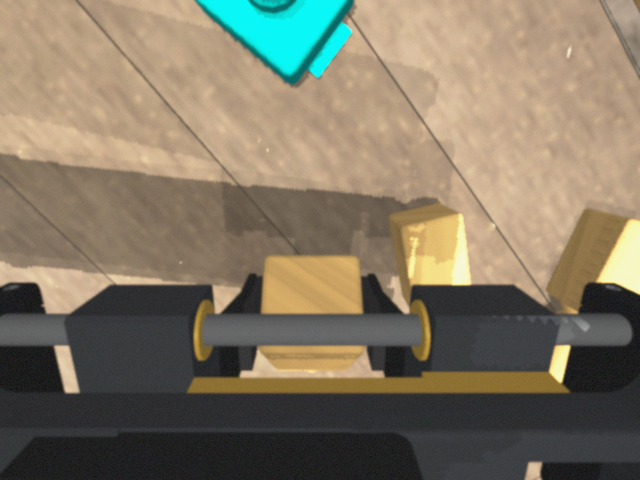

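```bash
python3 -m pendant '[[0,0,-0.041,0],[0,0,-0.034,0],[0,0,-0.025,0],[0,0,-0.015,0],[0,0,-0.008,0],[0,0,0,0],[0,0,0,0]]'
python3 tilt.py -1 .066 scene,wrist,top
python3 -m pendant '[[-0.041,0,0,0],[-0.037,0,0,0],[-0.032,0,0,0],[-0.027,0,0,0],[-0.022,0,0,0],[-0.016,0,0,0],[-0.010,0,0,0],[-0.005,0,0,0]]'
python3 -m pendant '[[0,0,0,0],[0,0,0,0]]'
python3 tilt.py -1 .066 scene,wrist,top; ls -t pics|head -3
```

```text
time: 11.18
ee_pos: [0.3398, 0.248, 0.2578]
eef_rot: [0.338, 0.941, -0.0, -0.0]
ft_force: [-0.4, -0.1, -2.8]
width: 0.0461
grip_force: 3.0
scene [(np.float64(0.459), np.float64(-0.9), 0.97, [230, 203, 19, 50]), (np.float64(0.782), np.float64(40.1), 0.92, [260, 201, 42, 14])]
wrist [(np.float64(1.0), np.float64(-26.6), 0.69, [394, 248, 57, 126])]
top [(np.float64(1.0), np.float64(-26.6), 0.75, [174, 223, 61, 49]), (np.float64(1.0), np.float64(102.2), 0.92, [215, 257, 38, 58])]
time: 12.15
ee_pos: [0.4874, 0.1265, 0.2583]
eef_rot: [0.338, 0.941, -0.0, 0.0]
ft_force: [-0.9, -0.0, 0.3]
width: 0.0047
grip_force: 0.0
time: 12.32
ee_pos: [0.4862, 0.128, 0.2584]
eef_rot: [0.337, 0.941, 0.0, -0.0]
ft_force: [-0.2, -0.2, 0.8]
width: 0.0007
grip_force: 0.0
scene [(np.float64(0.943), np.float64(-33.3), 0.96, [252, 200, 51, 14]), (np.float64(0.998), np.float64(-27.1), 0.56, [255, 228, 54, 27])]
wrist [(np.float64(0.847), np.float64(-14.0), 0.94, [312, 231, 62, 105]), (np.float64(1.0), np.float64(-26.6), 0.7, [545, 82, 115, 165])]
top [(np.float64(0.901), np.float64(41.2), 0.8, [309, 211, 29, 29]), (np.float64(1.0), np.float64(-26.6), 0.42, [371, 257, 19, 12])]
t_top_12.3.png
t_wrist_12.3.png
t_scene_12.3.png
```

View pics/t_top_12.3.png

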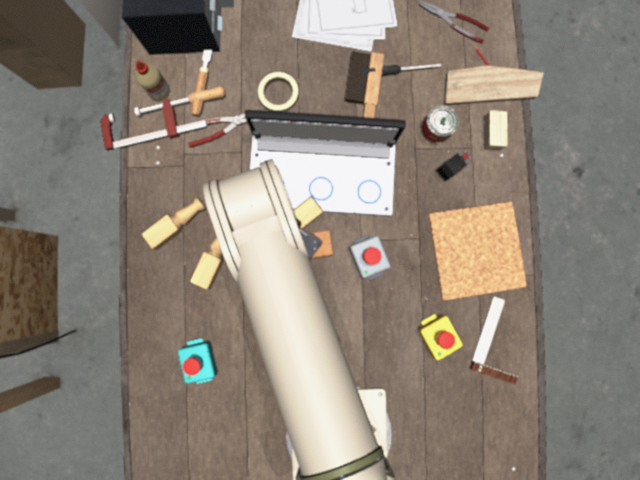

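View pics/t_wrist_12.3.png

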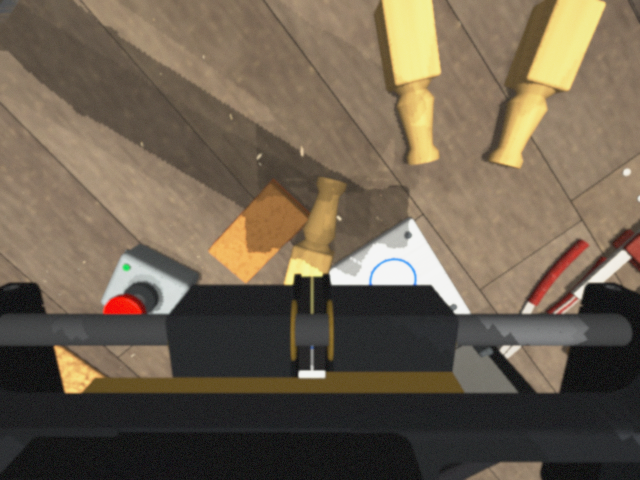

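```bash
python3 -c "
from h import *
plan(.391,.3226,.19,63.9)"
```

```text
TCP [0.4864 0.1278 0.2586] yang 50.6 tilt [ 0.  0. -1.] q [-0.8   0.03  0.47  1.76 -0.02  1.35  0.55] w 0.0006
turn -0.232 (2 rows) then shift [0.1713 0.1329 0.0687] = 6 rows of [0.0286 0.0222 0.0115]
```

```bash
python3 -m pendant '[[0,0,0,-0.116],[0,0,0,-0.116],[0.0286,0.0222,0.0115,0],[0.0286,0.0222,0.0115,0],[0.0286,0.0222,0.0115,0],[0.0286,0.0222,0.0115,0],[0.0286,0.0222,0.0115,0],[0.0286,0.0222,0.0115,0]]' 1 5
python3 -m pendant '[[0,0,0,0],[0,0,0,0]]'
python3 leg.py .450 .2936 2.686
python3 - <<'E'
from h import *
c=cam("top"); cv2.imwrite("pics/d1.png",cv2.resize(c["img"][150:300,240:440,::-1],None,fx=4,fy=4,interpolation=cv2.INTER_CUBIC))
plan(.391,.3226,.0155,63.9)
E
```

```text
time: 13.28
ee_pos: [0.3902, 0.3242, 0.1893]
eef_rot: [0.226, 0.974, 0.0, 0.0]
ft_force: [1.5, 0.9, 0.5]
width: 0.0457
grip_force: 0.0
time: 13.45
ee_pos: [0.3897, 0.3242, 0.1888]
eef_rot: [0.224, 0.975, -0.001, -0.0]
ft_force: [-0.3, 0.1, 0.5]
width: 0.0592
grip_force: 0.0
wrist 0.95 [309.5, 286.6, 51.3, 159.8] (array([0.4489, 0.292 , 2.6872]), np.float64(0.21491097187673525))
top 0.81 [214.9, 253.1, 39.3, 49.4] (array([0.4673, 0.2852, 2.6866]), np.float64(0.34709159527945854))
TCP [0.3923 0.3216 0.1901] yang 63.7 tilt [-0.     0.001 -1.   ] q [-1.03  0.1   0.26  1.84 -0.03  1.21  0.36] w 0.0793
turn -0.003 (1 rows) then shift [1.600e-03 1.000e-04 1.746e-01] = 5 rows of [0.0003 0.     0.0349]
```

View pics/d1.png

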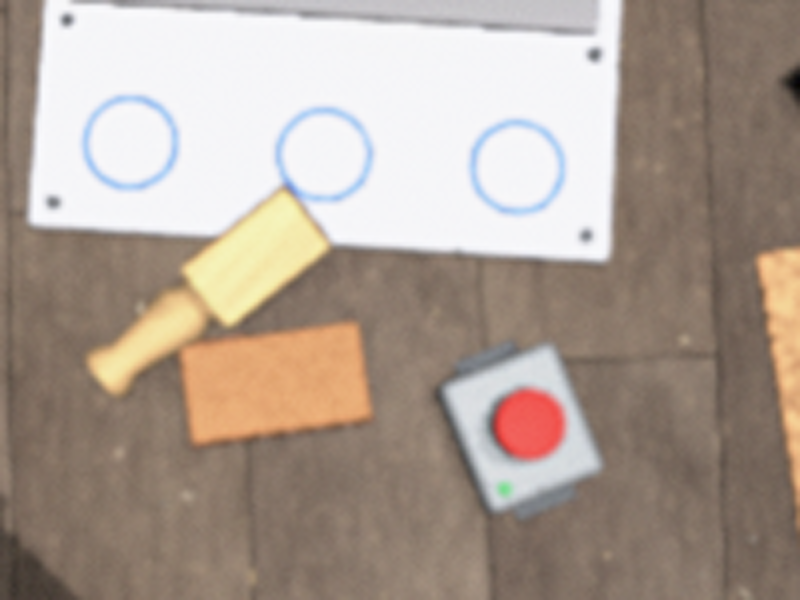

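```bash
python3 -m pendant '[[0.001,0,0.035,0],[0,0,0.035,0],[0,0,0.035,0],[0,0,0.035,0],[0,0,0.034,0],[0,0,0,0],[0,0,0,0]]' 1 5
python3 -m pendant '[[0,0,0,0],[0,0,0,0],[0,0,0,0],[0,0,0,0],[0,0,0,0],[0,0,0,0],[0,0,0,0],[0,0,0,0]]' 0 5
python3 -m pendant '[[0,0,-0.02,0],[0,0,-0.02,0],[0,0,-0.02,0],[0,0,-0.02,0],[0,0,-0.02,0],[0,0,-0.02,0],[0,0,0,0]]'
python3 -m pendant '[[0,0,0,0],[0,0,0,0],[0,0,0,0],[0,0,0,0]]' 0 3
python3 -m pendant '[[0,0,-0.041,0],[0,0,-0.034,0],[0,0,-0.025,0],[0,0,-0.015,0],[0,0,-0.008,0]]'
python3 -m pendant '[[0,0,0,0],[0,0,0,0],[0,0,0,0]]' 0 25
python3 tilt.py -1 .066 scene,wrist,top
python3 -c "
from h import *
plan(.599,-.090,.25,0)"
```

```text
time: 14.28
ee_pos: [0.3911, 0.3222, 0.0151]
eef_rot: [0.227, 0.974, -0.0, -0.0]
ft_force: [-0.2, -0.5, -0.4]
width: 0.087
grip_force: 0.0
time: 14.95
ee_pos: [0.3904, 0.323, 0.0156]
eef_rot: [0.226, 0.974, -0.0, -0.0]
ft_force: [-1.4, -0.2, 0.2]
width: 0.0461
grip_force: 5.0
time: 15.53
ee_pos: [0.3918, 0.3244, 0.1392]
eef_rot: [0.227, 0.974, 0.002, 0.001]
ft_force: [-1.5, 0.4, 7.6]
width: 0.046
grip_force: 5.0
time: 15.87
ee_pos: [0.3902, 0.3231, 0.1351]
eef_rot: [0.226, 0.974, -0.0, -0.0]
ft_force: [-1.5, 2.0, 3.1]
width: 0.0464
grip_force: 3.0
time: 16.28
ee_pos: [0.391, 0.3229, 0.2597]
eef_rot: [0.227, 0.974, 0.0, 0.0]
ft_force: [0.8, 1.1, -1.8]
width: 0.0463
grip_force: 3.0
time: 16.53
ee_pos: [0.39, 0.3224, 0.2566]
eef_rot: [0.226, 0.974, -0.001, -0.001]
ft_force: [1.2, -0.4, -2.1]
width: 0.0457
grip_force: 25.0
scene [(np.float64(0.502), np.float64(-11.2), 0.86, [226, 188, 21, 47]), (np.float64(0.881), np.float64(8.1), 0.92, [253, 200, 50, 11])]
wrist [(np.float64(0.388), np.float64(-12.9), 0.84, [310, 261, 103, 173]), (np.float64(1.0), np.float64(-26.6), 0.95, [428, 267, 80, 87])]
top [(np.float64(0.992), np.float64(102.3), 0.81, [175, 221, 65, 52]), (np.float64(1.0), np.float64(-26.6), 0.68, [292, 223, 59, 51])]
TCP [0.3904 0.3229 0.2581] yang 63.8 tilt [ 0.    -0.001 -1.   ] q [-1.04  0.05  0.27  1.74 -0.01  1.35  0.35] w 0.0459
turn 1.114 (10 rows) then shift [-0.4129  0.2086  0.0079] = 12 rows of [-0.0344  0.0174  0.0007]
```

```bash
cat > tilt2.py <<'E'
from h import *
import sys
sgn=float(sys.argv[1]); cams=sys.argv[2].split(","); 
s,e=tool(); piv=s["ee_pos"]-.008*e[:,2]
def hulls(t,s0,dy=0):
    ax=-e[:,2]*np.cos(t)-sgn*e[:,0]*np.sin(t); yv=e[:,1]; M=np.c_[ax,yv,np.cross(ax,yv)]
    return [(h-[s0,0,0])@M.T+piv for h in LEG]
V=[]
for n in cams:
    c=cam(n); cv2.imwrite(f"pics/t_{n}_{s['time']:.1f}.png",c["img"][:,:,::-1])
    ref=np.maximum(*[render(c,hulls(t,.062),0,0,0,0) for t in (-.2,.2)])
    ds=[(np.minimum(ref,d["mask"]).sum()/d["mask"].sum(),d) for d in r.outline_of("leg1",n) if d["score"]>.3 and d["mask"].any()]
    k=max(ds,key=lambda q:q[0],default=(0,))
    if k[0]>.3: V.append((n,c,k[1]["mask"].astype(float)))
def cost(p,V):
    q=0
    for n,c,m in V:
        a=render(c,hulls(p[0],p[1]),0,0,0,0); q+=(np.maximum(m-a,0).sum()+.35*np.maximum(a-m,0).sum())/m.sum()
    return q/len(V)
for W in [[v] for v in V]+[V]:
    g=min(((cost((t,q),W),t,q) for t in np.radians(np.arange(-45,46,5)) for q in (.045,.055,.066)))
    o=minimize(cost,g[1:],(W,),method="Nelder-Mead",options=dict(initial_simplex=[g[1:],(g[1]+.06,g[2]),(g[1],g[2]+.006)]))
    print([v[0] for v in W],"tilt deg",np.degrees(o.x[0]).round(1),"s",o.x[1].round(4),"cost",round(o.fun,3))
E
python3 tilt2.py -1 scene,wrist
```

```text
['scene'] tilt deg -10.5 s 0.09 cost 0.154
['wrist'] tilt deg -10.8 s 0.0805 cost 0.131
['scene', 'wrist'] tilt deg -10.7 s 0.0805 cost 0.149
```

Run:
```python
from h import *
a=cv2.imread("pics/t_scene_16.9.png") if __import__("os").path.exists("pics/t_scene_16.9.png") else None
import glob; f=sorted(glob.glob("pics/t_scene_16*"))[-1]; print(f); a=cv2.imread(f)
w=cv2.imread(f.replace("scene","wrist"))
s=cv2.resize(a[140:240,170:290],(480,400),interpolation=cv2.INTER_CUBIC); w=cv2.resize(w[150:400,220:420],(320,400))
cv2.imwrite("pics/B1.png",np.hstack([s,w]))
```

```text
pics/t_scene_16.8.png
```

View pics/B1.png

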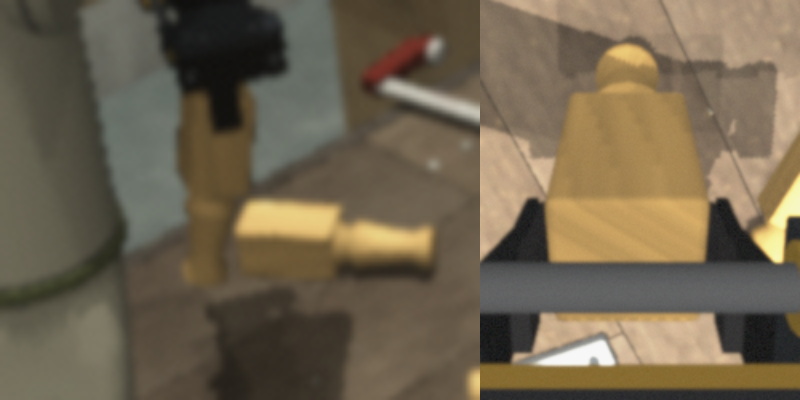

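```bash
python3 -m pendant '[[0,0,0,0.112],[0,0,0,0.112],[0,0,0,0.112],[0,0,0,0.112],[0,0,0,0.112]]' 0 25
python3 -m pendant '[[0,0,0,0.112],[0,0,0,0.112],[0,0,0,0.112],[0,0,0,0.112],[0,0,0,0.106],[0,0,0,0]]'
python3 -c "
from h import *
plan(.599,-.117,.20,0)"
```

```text
time: 17.45
ee_pos: [0.3905, 0.323, 0.2586]
eef_rot: [0.489, 0.872, 0.0, -0.0]
ft_force: [0.0, 0.6, -2.8]
width: 0.0456
grip_force: 25.0
time: 17.95
ee_pos: [0.3905, 0.3231, 0.2586]
eef_rot: [0.709, 0.705, 0.0, -0.0]
ft_force: [-0.7, -0.6, -3.1]
width: 0.0456
grip_force: 25.0
TCP [0.3905 0.3231 0.2586] yang -0.3 tilt [ 0.  0. -1.] q [-1.06  0.05  0.3   1.75 -0.01  1.35 -0.77] w 0.0456
turn -0.005 (1 rows) then shift [-0.4401  0.2085  0.0585] = 13 rows of [-0.0339  0.016   0.0045]
```

```bash
python3 -m pendant '[[-0.02,0.01,0,0],[-0.036,0.017,0,0],[-0.036,0.017,0,0],[-0.036,0.017,0,0],[-0.036,0.017,0,0],[-0.036,0.017,0,0],[-0.036,0.017,0,0],[-0.036,0.017,0,0]]'
python3 -m pendant '[[-0.036,0.017,0,0],[-0.036,0.017,0,0],[-0.036,0.017,0,0],[-0.036,0.017,0,0],[-0.02,0.01,0,0],[-0.004,0,0.02,0],[0,0,0.02,0],[0,0,0,0]]'
python3 tilt2.py -1 scene,wrist,top
python3 -c "
from h import *
plan(.599,-.117,.158,0)"
```

```text
time: 18.62
ee_pos: [0.52, 0.0491, 0.2589]
eef_rot: [0.706, 0.709, 0.0, 0.0]
ft_force: [1.7, 0.1, -2.1]
width: 0.0459
grip_force: 25.0
time: 19.28
ee_pos: [0.5959, -0.1171, 0.2147]
eef_rot: [0.706, 0.708, -0.002, -0.002]
ft_force: [-0.0, 0.5, -3.7]
width: 0.0457
grip_force: 25.0
['scene'] tilt deg -11.1 s 0.0885 cost 0.117
['wrist'] tilt deg -10.4 s 0.0765 cost 0.126
['top'] tilt deg -6.6 s 0.166 cost 0.854
['scene', 'wrist', 'top'] tilt deg -10.6 s 0.0909 cost 0.419
TCP [ 0.5981 -0.1166  0.2199] yang 0.1 tilt [ 0.     0.002 -1.   ] q [-0.44  0.35  0.71  1.56 -0.24  1.31  0.3 ] w 0.046
turn 0.002 (1 rows) then shift [-0.0004  0.0008  0.0619] = 2 rows of [-0.0002  0.0004  0.0309]
```

```bash
python3 -m pendant '[[0,0,0.025,0],[0,0,0.018,0],[0,0,0.004,0],[0,0,0,0],[0,0,0,0]]'
python3 -m pendant '[[0,0,0.003,0],[0,0,0,0]]'
python3 -m pendant '[[0,0,0.003,0],[0,0,0,0]]'
python3 -m pendant '[[0,0,0.003,0],[0,0,0,0]]'
```

```text
time: 20.0
ee_pos: [0.598, -0.117, 0.1727]
eef_rot: [0.707, 0.707, 0.0, 0.0]
ft_force: [-0.0, -0.6, -1.8]
width: 0.0458
grip_force: 25.0
time: 20.17
ee_pos: [0.598, -0.117, 0.1693]
eef_rot: [0.707, 0.707, 0.001, 0.0]
ft_force: [0.4, 0.1, -2.2]
width: 0.0459
grip_force: 25.0
time: 20.33
ee_pos: [0.598, -0.1171, 0.1658]
eef_rot: [0.707, 0.707, 0.0, 0.0]
ft_force: [1.0, -1.2, -1.3]
width: 0.0458
grip_force: 25.0
time: 20.5
ee_pos: [0.5989, -0.118, 0.1651]
eef_rot: [0.707, 0.707, 0.001, 0.002]
ft_force: [-1.6, 0.2, 14.7]
width: 0.0456
grip_force: 25.0
```

```bash
python3 -m pendant '[[0,0,-0.001,0],[0,0,0,0],[0,0,0,0]]' 0 8
python3 -m pendant '[[0.005,0,0,0],[0.005,0,0,0],[0.005,0,0,0],[0.005,0,0,0],[0.005,0,0,0],[0.003,0,0,0],[0,0,0,0]]'
python3 tilt2.py -1 scene,wrist
```

```text
time: 20.75
ee_pos: [0.5986, -0.1176, 0.1652]
eef_rot: [0.707, 0.707, 0.001, 0.001]
ft_force: [0.8, -1.3, 7.4]
width: 0.0463
grip_force: 8.0
time: 21.33
ee_pos: [0.598, -0.0881, 0.164]
eef_rot: [0.707, 0.708, 0.001, 0.0]
ft_force: [-0.3, 0.9, 4.6]
width: 0.0457
grip_force: 8.0
['scene'] tilt deg -2.9 s 0.0884 cost 0.142
['wrist'] tilt deg 0.2 s 0.0785 cost 0.167
['scene', 'wrist'] tilt deg -0.3 s 0.0784 cost 0.173
```

```bash
python3 -m pendant '[[0,0,0,0],[0,0,0,0],[0,0,0,0],[0,0,0,0],[0,0,0,0]]' 0.75
python3 -m pendant '[[0,0,-0.02,0],[0,0,-0.03,0],[0,0,-0.03,0],[0,0,0,0]]' 1
cat > stand.py <<'E'
from h import *
import sys
# upright leg fit: args z_mid then x,y guesses
zm=float(sys.argv[1]); np.set_printoptions(precision=4,suppress=True)
U=[h@R.from_euler("y",-90,degrees=True).as_matrix().T for h in LEG]
for g in sys.argv[2:]:
    x,y=map(float,g.split(","))
    for n in ("top","scene"):
        c=cam(n); a=render(c,U,x,y,0,zm)
        ds=[d for d in r.outline_of("leg1",n) if d["score"]>.2 and d["mask"].any()]
        d=max(ds,key=lambda d:np.minimum(a,d["mask"]).sum()/d["mask"].sum(),default=None)
        print(g,n,None if d is None else (d["bbox"],min((fit([(c,d["mask"].astype(float))],U,(x,y,w),zm) for w in(0,.7)),key=lambda t:t[1])))
E
python3 stand.py .094 .598,-.090
```

```text
time: 21.95
ee_pos: [0.5973, -0.089, 0.1633]
eef_rot: [0.707, 0.707, -0.0, -0.0]
ft_force: [-0.0, -0.2, 0.1]
width: 0.064
grip_force: 0.0
time: 22.28
ee_pos: [0.5996, -0.0898, 0.2492]
eef_rot: [0.707, 0.707, 0.003, 0.003]
ft_force: [0.4, -0.0, -0.4]
width: 0.0826
grip_force: 0.0
.598,-.090 top ([363.8, 180.5, 2.1, 5.2], (array([ 0.5845, -0.06  ,  0.9606]), np.float64(0.9604971519816964)))
.598,-.090 scene ([379.9, 232.2, 27.7, 53.1], (array([ 0.5906, -0.0892,  0.3295]), np.float64(0.1268589625098725)))
```

```bash
python3 -c "
from h import *
plan(.4981,.4378,.24,36.5)"
```

```text
TCP [ 0.5971 -0.0888  0.2425] yang 0.0 tilt [ 0.    -0.001 -1.   ] q [-0.49  0.33  0.71  1.54 -0.22  1.36  0.24] w 0.0865
turn -0.637 (6 rows) then shift [0.4822 0.2337 0.0023] = 14 rows of [0.0344 0.0167 0.0002]
```

```bash
python3 -m pendant '[[0,0,0,-0.107],[0,0,0,-0.107],[0,0,0,-0.107],[0,0,0,-0.106],[0,0,0,-0.105],[0,0,0,-0.105],[0.0344,0.0167,0,0],[0.0344,0.0167,0,0]]' 1
python3 -m pendant '[[0.0344,0.0167,0,0],[0.0344,0.0167,0,0],[0.0344,0.0167,0,0],[0.0344,0.0167,0,0],[0.0344,0.0167,0,0],[0.0344,0.0167,0,0],[0.0344,0.0167,0,0],[0.0344,0.0167,0,0]]'
python3 -m pendant '[[0.0344,0.0167,0.01,0],[0.0344,0.0167,0.01,0],[0.0344,0.0167,0.01,0],[0.0344,0.0167,0.01,0],[0,0,0,0],[0,0,0,0]]'
python3 leg.py .535 .388 2.208
python3 -c "
from h import *
plan(.4981,.4378,.0155,36.5)"; python3 stand.py .094 .598,-.090
```

```text
time: 23.15
ee_pos: [0.5825, -0.0156, 0.2421]
eef_rot: [0.452, 0.892, -0.001, -0.001]
ft_force: [0.4, 1.5, -0.6]
width: 0.0873
grip_force: 0.0
time: 23.82
ee_pos: [0.5259, 0.2884, 0.2422]
eef_rot: [0.45, 0.893, -0.001, -0.001]
ft_force: [1.1, 0.4, 1.1]
width: 0.087
grip_force: 0.0
time: 24.32
ee_pos: [0.4964, 0.4394, 0.2004]
eef_rot: [0.448, 0.894, -0.002, -0.001]
ft_force: [-0.3, -0.7, 0.6]
width: 0.0872
grip_force: 0.0
wrist 0.68 [312.1, 277.1, 47.0, 158.9] (array([0.5334, 0.387 , 2.2091]), np.float64(0.2108916149151875))
top 0.92 [176.2, 223.4, 62.7, 49.2] (array([0.5375, 0.3838, 2.1995]), np.float64(0.17163750950144008))
TCP [0.4999 0.4357 0.2035] yang 36.4 tilt [-0.001 -0.    -1.   ] q [-1.03  0.44  0.33  1.41 -0.14  1.32 -0.05] w 0.0868
turn -0.002 (1 rows) then shift [ 2.90e-03 -1.00e-04  1.88e-01] = 5 rows of [ 0.0006 -0.      0.0376]
.598,-.090 top ([373.3, 185.1, 24.4, 23.4], (array([ 0.5964, -0.0863, -0.0773]), np.float64(0.1155686459143116)))
.598,-.090 scene ([379.6, 234.1, 28.9, 51.4], (array([ 0.5917, -0.0904,  0.251 ]), np.float64(0.11681159896766535)))
```

```bash
python3 -m pendant '[[0.001,0,0.038,0],[0,0,0.038,0],[0,0,0.038,0],[0,0,0.038,0],[0,0,0.036,0],[0,0,0,0],[0,0,0,0]]' 1 5
python3 -m pendant '[[0,0,0,0],[0,0,0,0],[0,0,0,0],[0,0,0,0],[0,0,0,0],[0,0,0,0],[0,0,0,0],[0,0,0,0]]' 0 5
python3 -m pendant '[[0,0,-0.02,0],[0,0,-0.025,0],[0,0,-0.025,0],[0,0,-0.025,0],[0,0,-0.025,0],[0,0,-0.025,0],[0,0,-0.015,0],[0,0,0,0]]'
python3 tilt2.py -1 scene,wrist
python3 -m pendant '[[0,0,0,0],[0,0,0,0],[0,0,0,0],[0,0,0,0]]' 0 4
python3 tilt2.py -1 scene,wrist
```

```text
time: 25.3
ee_pos: [0.4986, 0.4377, 0.0151]
eef_rot: [0.45, 0.893, -0.0, -0.0]
ft_force: [0.5, -0.4, 0.2]
width: 0.0872
grip_force: 0.0
time: 25.97
ee_pos: [0.4983, 0.4381, 0.0156]
eef_rot: [0.45, 0.893, 0.0, -0.0]
ft_force: [-0.0, -0.1, 0.6]
width: 0.0459
grip_force: 5.0
time: 26.63
ee_pos: [0.4996, 0.439, 0.1793]
eef_rot: [0.45, 0.893, 0.003, 0.001]
ft_force: [0.9, 0.2, -0.9]
width: 0.0458
grip_force: 5.0
['scene'] tilt deg 33.6 s 0.0695 cost 0.16
['wrist'] tilt deg 37.3 s 0.055 cost 0.3
['scene', 'wrist'] tilt deg 33.7 s 0.0671 cost 0.288
time: 27.17
ee_pos: [0.4983, 0.4379, 0.175]
eef_rot: [0.45, 0.893, -0.0, -0.0]
ft_force: [0.0, 1.1, -1.8]
width: 0.0459
grip_force: 4.0
['wrist'] tilt deg 36.2 s 0.0658 cost 0.227
['wrist'] tilt deg 36.2 s 0.0658 cost 0.227
```

```bash
python3 -m pendant '[[0,0,-0.036,0],[0,0,-0.025,0],[0,0,-0.015,0],[0,0,-0.008,0],[0,0,0,0]]'
python3 tilt2.py -1 scene,wrist
python3 -m pendant '[[0,0,0.008,0],[0,0,0.015,0],[0,0,0.022,0],[0,0,-0.015,0],[0,0,-0.03,0],[0,0,-0.015,0],[0,0,-0.005,0],[0,0,0,0]]'
python3 tilt2.py -1 scene,wrist
```

```text
time: 27.78
ee_pos: [0.499, 0.4385, 0.2614]
eef_rot: [0.45, 0.893, 0.001, 0.0]
ft_force: [0.6, 0.5, -3.1]
width: 0.0459
grip_force: 4.0
['scene'] tilt deg 7.2 s 0.0761 cost 0.159
['wrist'] tilt deg 9.4 s 0.0821 cost 0.21
['scene', 'wrist'] tilt deg 7.5 s 0.0811 cost 0.194
time: 28.65
ee_pos: [0.4987, 0.4382, 0.2797]
eef_rot: [0.45, 0.893, 0.001, 0.0]
ft_force: [-0.6, 0.4, -3.6]
width: 0.046
grip_force: 4.0
['scene'] tilt deg 5.0 s 0.0812 cost 0.141
['wrist'] tilt deg 6.7 s 0.0803 cost 0.2
['scene', 'wrist'] tilt deg 5.7 s 0.0802 cost 0.174
```

```bash
python3 -m pendant '[[0,0,0,0],[0,0,0,0],[0,0,0,0.106],[0,0,0,0.106],[0,0,0,0.106],[0,0,0,0.106],[0,0,0,0.106],[0,0,0,0.106]]' 0 25
python3 -c "
from h import *
plan(.620,.163,.24,0)"
```

```text
time: 29.52
ee_pos: [0.4983, 0.438, 0.2792]
eef_rot: [0.709, 0.706, -0.0, -0.0]
ft_force: [0.3, 0.9, -2.7]
width: 0.0457
grip_force: 25.0
TCP [0.4983 0.438  0.2792] yang -0.2 tilt [-0. -0. -1.] q [-1.1   0.42  0.45  1.3  -0.18  1.46 -0.68] w 0.0457
turn -0.004 (1 rows) then shift [-0.275   0.1217  0.0392] = 8 rows of [-0.0344  0.0152  0.0049]
```

```bash
python3 -m pendant '[[-0.0344,0.0152,0.005,0],[-0.0344,0.0152,0.005,0],[-0.0344,0.0152,0.005,0],[-0.0344,0.0152,0.005,0],[-0.0344,0.0152,0.005,0],[-0.0344,0.0152,0.005,0],[-0.0344,0.0152,0.005,0],[-0.0344,0.0152,0.005,0]]'
python3 -m pendant '[[0,0,0.025,0],[0,0,0.025,0],[0,0,0.01,0],[0,0,0.004,0],[0,0,0,0],[0,0,0,0]]'
python3 tilt2.py -1 scene,wrist
python3 -c "
from h import *
plan(.620,.163,.170,0)"
```

```text
time: 30.18
ee_pos: [0.6206, 0.1613, 0.2392]
eef_rot: [0.707, 0.708, 0.0, -0.0]
ft_force: [0.7, 0.7, -1.3]
width: 0.0455
grip_force: 25.0
time: 30.68
ee_pos: [0.6207, 0.1637, 0.1767]
eef_rot: [0.706, 0.708, 0.001, 0.0]
ft_force: [0.1, 0.2, -2.1]
width: 0.0456
grip_force: 25.0
['scene'] tilt deg 4.1 s 0.0819 cost 0.107
['wrist'] tilt deg 7.6 s 0.0757 cost 0.165
['scene', 'wrist'] tilt deg 6.0 s 0.0756 cost 0.153
TCP [0.6208 0.1633 0.1767] yang 0.1 tilt [ 0.001  0.002 -1.   ] q [-0.73  0.44  0.54  1.52 -0.23  1.25 -0.16] w 0.0459
turn 0.001 (1 rows) then shift [-0.0003 -0.0008  0.0067] = 1 rows of [-0.0003 -0.0008  0.0067]
```

```bash
for i in 1; do python3 -m pendant '[[0,0,0.004,0],[0,0,0,0]]'
python3 -m pendant '[[0,0,0.003,0],[0,0,0,0]]'
python3 -m pendant '[[0,0,0.003,0],[0,0,0,0]]'
python3 -m pendant '[[0,0,0.003,0],[0,0,0,0]]'; done | grep -E "ee_pos|ft"
```

```text
ee_pos: [0.6201, 0.1631, 0.1712]
ft_force: [0.7, -0.1, -2.3]
ee_pos: [0.62, 0.1629, 0.1679]
ft_force: [-0.1, -0.5, -1.8]
ee_pos: [0.62, 0.1629, 0.1649]
ft_force: [0.6, -0.2, -2.4]
ee_pos: [0.6201, 0.1629, 0.162]
ft_force: [0.3, -0.4, -2.0]
```

```bash
for i in 1; do python3 -m pendant '[[0,0,0.003,0],[0,0,0,0]]'
python3 -m pendant '[[0,0,0.003,0],[0,0,0,0]]'
python3 -m pendant '[[0,0,0.002,0],[0,0,0,0]]'; done | grep -E "ee_pos|ft"
```

```text
ee_pos: [0.6203, 0.163, 0.1592]
ft_force: [-0.3, -0.3, -1.8]
ee_pos: [0.6211, 0.1633, 0.1586]
ft_force: [-2.2, -0.4, 11.1]
ee_pos: [0.6219, 0.1636, 0.1582]
ft_force: [-3.7, -0.1, 21.2]
```

```bash
python3 -m pendant '[[0,0,-0.003,0],[0,0,0,0],[0,0,0,0]]' 0 8
python3 -m pendant '[[-0.005,0,0,0],[-0.005,0,0,0],[-0.004,0,0,0],[0,0,0,0],[0,0,0,0]]'
python3 tilt2.py -1 scene,wrist
```

```text
time: 32.3
ee_pos: [0.6207, 0.1632, 0.1583]
eef_rot: [0.707, 0.707, 0.001, 0.0]
ft_force: [-0.2, 0.0, 5.8]
width: 0.0463
grip_force: 8.0
time: 32.72
ee_pos: [0.6203, 0.1487, 0.1577]
eef_rot: [0.707, 0.707, 0.0, -0.0]
ft_force: [-1.6, -0.4, 4.5]
width: 0.0461
grip_force: 8.0
['scene'] tilt deg -1.0 s 0.0815 cost 0.11
['wrist'] tilt deg 2.4 s 0.0748 cost 0.164
['scene', 'wrist'] tilt deg 0.7 s 0.0745 cost 0.156
```

Upright. Release, rise, move back, and measure the dropped leg.

```bash
python3 -m pendant '[[0,0,0,0],[0,0,0,0],[0,0,0,0],[0,0,0,0],[0,0,0,0]]' 0.75
python3 -m pendant '[[0,0,-0.02,0],[0,0,-0.03,0],[0,0,-0.03,0],[0.04,0,0,0],[0.04,0,0,0],[0.04,0,0,0],[0.04,0,0,0],[0,0,0,0]]' 1
python3 stand.py .094 .598,-.090 .620,.148
python3 - <<'E'
from h import *
np.set_printoptions(precision=4,suppress=True)
c=cam("top")
for d in r.outline_of("leg1","top"):
    print(round(d["score"],2),d["bbox"])
    if 280<d["bbox"][0]<310 and d["bbox"][1]>205: print([fit([(c,d["mask"].astype(float))],LEG,(.53,.11,w),.03) for w in (-1.,-.6)])
for d in r.outline_of("sanding_mid","top"):
    q=cv2.boxPoints(cv2.minAreaRect(np.argwhere(d["mask"])[:,::-1].astype(np.float32))); w=ray(c,q,.032); print("sand",d["score"],w.mean(0),w[1]-w[0],w[2]-w[1])
E
```

```text
time: 33.33
ee_pos: [0.6202, 0.149, 0.1573]
eef_rot: [0.707, 0.707, -0.0, -0.0]
ft_force: [-0.0, -0.3, -0.8]
width: 0.0641
grip_force: 0.0
time: 34.0
ee_pos: [0.617, 0.3199, 0.236]
eef_rot: [0.703, 0.711, 0.0, -0.002]
ft_force: [-1.2, 1.2, -0.7]
width: 0.0868
grip_force: 0.0
.598,-.090 top ([374.0, 185.2, 22.7, 27.2], (array([ 0.5978, -0.0867, -0.0259]), np.float64(0.08057367205045207)))
.598,-.090 scene ([379.9, 232.5, 28.1, 56.2], (array([ 0.592 , -0.0897,  0.2685]), np.float64(0.10001400698701468)))
.620,.148 top ([271.7, 176.4, 24.2, 26.8], (array([0.6178, 0.1456, 0.0381]), np.float64(0.10919464415276048)))
.620,.148 scene ([325.8, 199.7, 21.7, 43.0], (array([0.6137, 0.1396, 0.5424]), np.float64(0.14933030469178332)))
0.9 [293.6, 223.3, 62.9, 56.7]
[(array([ 0.5201,  0.1037, -0.9229]), np.float64(0.1273718607270612)), (array([ 0.5196,  0.1035, -0.9419]), np.float64(0.12712819306348355))]
0.84 [374.9, 186.7, 27.2, 23.3]
0.71 [269.6, 176.6, 25.2, 24.8]
0.37 [478.7, 253.1, 103.1, 99.5]
sand 0.67 [0.4666 0.0615] [ 0.0125 -0.108 ] [-0.0622 -0.007 ]
```

```bash
python3 -c "
from h import *
plan(.477,.1615,.10,36.4)"
```

```text
TCP [0.6203 0.3084 0.2378] yang 0.0 tilt [ 0.  0. -1.] q [-0.86  0.51  0.5   1.27 -0.24  1.41 -0.37] w 0.0869
turn -0.635 (6 rows) then shift [-0.0332 -0.2025  0.1377] = 7 rows of [-0.0047 -0.0289  0.0197]
```

```bash
python3 -m pendant '[[0,0,0,-0.106],[0,0,0,-0.106],[0,0,0,-0.106],[0,0,0,-0.106],[0,0,0,-0.106],[0,0,0,-0.105]]' 0.7 25
python3 -m pendant '[[-0.005,-0.029,0.02,0],[-0.005,-0.029,0.02,0],[-0.005,-0.029,0.02,0],[-0.005,-0.029,0.02,0],[-0.005,-0.029,0.02,0],[-0.004,-0.029,0.02,0],[-0.004,-0.028,0.018,0],[0,0,0,0]]'
python3 leg.py .520 .1035 -.935
python3 -c "
from h import *
plan(.477,.1615,.0135,36.4)"
```

```text
time: 35.05
ee_pos: [0.6202, 0.3087, 0.2376]
eef_rot: [0.448, 0.894, 0.0, 0.0]
ft_force: [0.1, 0.2, -0.5]
width: 0.0623
grip_force: 0.0
time: 35.72
ee_pos: [0.4716, 0.1572, 0.0956]
eef_rot: [0.452, 0.892, -0.003, -0.003]
ft_force: [0.4, -0.2, -0.9]
width: 0.0613
grip_force: 0.0
wrist 0.56 [321.0, 311.4, 72.6, 132.1] (array([ 0.52  ,  0.1027, -0.9525]), np.float64(0.6099832854615972))
top 0.96 [301.7, 217.3, 45.6, 38.6] (array([ 0.5211,  0.1034, -0.9396]), np.float64(0.31315112762573016))
TCP [0.4784 0.1633 0.1005] yang 36.5 tilt [-0.     0.002 -1.   ] q [-0.79  0.19  0.41  1.95 -0.09  1.01  0.3 ] w 0.0613
turn 0.001 (1 rows) then shift [-0.0006 -0.0023  0.087 ] = 3 rows of [-0.0002 -0.0008  0.029 ]
```

```bash
python3 -m pendant '[[-0.001,-0.002,0.029,0],[0,0,0.029,0],[0,0,0.029,0],[0,0,0,0]]'
python3 -m pendant '[[0,0,0,0],[0,0,0,0],[0,0,0,0],[0,0,0,0],[0,0,0,0],[0,0,0,0]]' 0 20
python3 -m pendant '[[0,0,-0.006,0],[0.02,0,0,0],[0.02,0,0,0],[0.02,0,0,0],[0.02,0,0,0],[0.02,0,0,0],[0.02,0,0,0],[0.02,0,0,0]]'
python3 -m pendant '[[0.02,0,0,0],[0,0,0.004,0],[0,0,0,0]]'
python3 -m pendant '[[0,0,0,0],[0,0,0,0],[0,0,0,0],[0,0,-0.03,0],[0,0,-0.04,0],[0,0,-0.04,0],[0,0,-0.04,0],[0,0,0,0]]' 1 5
```

```text
time: 36.25
ee_pos: [0.4793, 0.1624, 0.0126]
eef_rot: [0.45, 0.893, 0.002, 0.001]
ft_force: [0.4, 0.4, 0.4]
width: 0.061
grip_force: 0.0
time: 36.75
ee_pos: [0.4764, 0.1608, 0.0128]
eef_rot: [0.45, 0.893, 0.0, 0.0]
ft_force: [0.5, 0.2, -0.7]
width: 0.0329
grip_force: 20.0
time: 37.42
ee_pos: [0.3925, 0.2736, 0.019]
eef_rot: [0.451, 0.893, 0.0, 0.0]
ft_force: [0.6, -0.6, -1.1]
width: 0.0329
grip_force: 20.0
time: 37.67
ee_pos: [0.3804, 0.2901, 0.0146]
eef_rot: [0.449, 0.893, 0.0, -0.0]
ft_force: [-1.2, 0.4, 0.3]
width: 0.0328
grip_force: 20.0
time: 38.33
ee_pos: [0.3845, 0.2908, 0.1722]
eef_rot: [0.451, 0.892, 0.005, 0.001]
ft_force: [0.9, 1.5, 1.0]
width: 0.0788
grip_force: 0.0
```

Run:
```python
from h import *
np.set_printoptions(precision=4,suppress=True)
c=cam("wrist"); cv2.imwrite("pics/w_drag.png",c["img"][:,:,::-1])
for d in r.outline_of("leg1","wrist"):
    print(round(d["score"],2),d["bbox"])
    if d["score"]>.4:print(fit([(c,d["mask"].astype(float))],LEG,(.425,.232,-.935),.023))
for d in r.outline_of("sanding_mid","wrist"):
    q=cv2.boxPoints(cv2.minAreaRect(np.argwhere(d["mask"])[:,::-1].astype(np.float32))); w=ray(c,q,.032); print("sand",d["score"],w.mean(0),w[1]-w[0],w[2]-w[1])
```

```text
0.7 [313.7, 298.6, 57.2, 158.5]
(array([ 0.4295,  0.2304, -0.8697]), np.float64(0.373576337783011))
sand 0.68 [0.4262 0.1228] [-0.0089  0.0233] [0.0317 0.0111]
sand 0.15 [0.6616 0.151 ] [0.0081 0.0058] [ 0.0107 -0.0117]
```

View pics/w_drag.png

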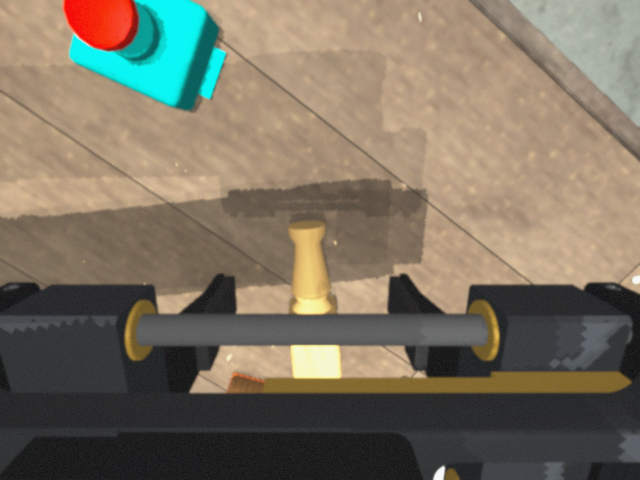

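```bash
python3 -m pendant '[[-0.033,0,0,0],[-0.033,0,0,0],[-0.033,0,0,0],[-0.033,0,0,0],[0,0,0,0],[0,0,0,0]]' 1 5
python3 leg.py .424 .2327 -.935
python3 - <<'E'
from h import *
c=cam("top")
for d in r.outline_of("sanding_mid","top"):
    q=cv2.boxPoints(cv2.minAreaRect(np.argwhere(d["mask"])[:,::-1].astype(np.float32))); w=ray(c,q,.032); print("sand",d["score"],w.mean(0),w[1]-w[0],w[2]-w[1])
plan(.4609,.183,.0155,36.5)
E
```

```text
time: 38.98
ee_pos: [0.4597, 0.1806, 0.1631]
eef_rot: [0.453, 0.892, -0.001, -0.0]
ft_force: [-0.8, 0.9, -0.2]
width: 0.0875
grip_force: 0.0
wrist 0.79 [323.1, 160.2, 65.3, 208.6] (array([ 0.4299,  0.2297, -0.8682]), np.float64(0.0900173441234573))
top none
sand 0.86 [0.45925633 0.06139084] [ 0.03208627 -0.10520298] [-0.06227392 -0.01873399]
TCP [0.4589 0.1838 0.1642] yang 36.5 tilt [ 0. -0. -1.] q [-0.9   0.09  0.45  1.91 -0.04  1.15  0.21] w 0.0872
turn 0.001 (1 rows) then shift [-0.0019  0.0012  0.1487] = 4 rows of [-0.0005  0.0003  0.0372]
```

```bash
python3 -m pendant '[[0,0,0,-0.066],[-0.006,0.009,0,0],[0,0,0,0]]'
python3 -c "
from h import *
plan(.470,.1827,.0155,40.3)"
```

```text
time: 39.53
ee_pos: [0.471, 0.185, 0.1646]
eef_rot: [0.42, 0.907, 0.0, 0.0]
ft_force: [-1.0, -0.7, 0.4]
width: 0.0867
grip_force: 0.0
TCP [0.471  0.185  0.1646] yang 40.3 tilt [-0.     0.001 -1.   ] q [-0.89  0.12  0.46  1.88 -0.06  1.15  0.29] w 0.0867
turn -0.000 (1 rows) then shift [-0.001  -0.0023  0.1491] = 4 rows of [-0.0003 -0.0006  0.0373]
```

```bash
python3 -m pendant '[[-0.001,-0.002,0.038,0],[0,0,0.038,0],[0,0,0.038,0],[0,0,0.035,0],[0,0,0,0],[0,0,0,0]]' 1 5
python3 -m pendant '[[0,0,0,0],[0,0,0,0],[0,0,0,0],[0,0,0,0],[0,0,0,0],[0,0,0,0],[0,0,0,0],[0,0,0,0]]' 0 5
python3 -m pendant '[[0,0,-0.02,0],[0,0,-0.025,0],[0,0,-0.025,0],[0,0,-0.025,0],[0,0,-0.025,0],[0,0,-0.025,0],[0,0,-0.015,0],[0,0,0,0]]'
python3 -m pendant '[[0,0,0,0],[0,0,0,0],[0,0,0,0],[0,0,0,0]]' 0 4
python3 -m pendant '[[0,0,-0.036,0],[0,0,-0.025,0],[0,0,-0.015,0],[0,0,-0.008,0],[0,0,0,0]]'
python3 tilt2.py 1 scene,wrist
```

```text
time: 40.03
ee_pos: [0.4688, 0.1823, 0.0147]
eef_rot: [0.421, 0.907, -0.001, -0.0]
ft_force: [-0.3, -1.8, 0.2]
width: 0.0857
grip_force: 0.0
time: 40.7
ee_pos: [0.4696, 0.1822, 0.0157]
eef_rot: [0.421, 0.907, 0.0, 0.0]
ft_force: [-0.3, -0.4, -0.1]
width: 0.046
grip_force: 5.0
time: 41.37
ee_pos: [0.4709, 0.1827, 0.1786]
eef_rot: [0.421, 0.907, 0.002, 0.001]
ft_force: [0.9, -0.5, -2.0]
width: 0.0462
grip_force: 5.0
time: 41.7
ee_pos: [0.4689, 0.1818, 0.1743]
eef_rot: [0.421, 0.907, -0.001, -0.001]
ft_force: [0.7, -0.5, -1.2]
width: 0.0462
grip_force: 4.0
time: 42.12
ee_pos: [0.4699, 0.1824, 0.2604]
eef_rot: [0.421, 0.907, 0.001, 0.0]
ft_force: [-0.3, -0.1, -1.0]
width: 0.0459
grip_force: 4.0
['wrist'] tilt deg 46.5 s 0.0693 cost 0.14
['wrist'] tilt deg 46.5 s 0.0693 cost 0.14
```

```bash
python3 -m pendant '[[0,0,0.012,0],[0,0,0.018,0],[0,0,0.014,0],[0,0,0.01,0],[0,0,-0.036,0],[0,0,-0.025,0],[0,0,-0.012,0],[0,0,-0.006,0]]' 0 3.5
python3 -m pendant '[[0,0,0,0]]' 0 10
python3 tilt2.py 1 scene,wrist
```

```text
time: 42.98
ee_pos: [0.47, 0.1824, 0.2858]
eef_rot: [0.421, 0.907, 0.001, 0.001]
ft_force: [0.1, 0.2, -1.4]
width: 0.046
grip_force: 3.5
time: 43.07
ee_pos: [0.4697, 0.1823, 0.2849]
eef_rot: [0.421, 0.907, 0.001, 0.0]
ft_force: [0.5, 0.5, -1.5]
width: 0.0458
grip_force: 10.0
['scene'] tilt deg 17.1 s 0.0964 cost 0.194
['wrist'] tilt deg 16.9 s 0.0737 cost 0.15
['scene', 'wrist'] tilt deg 16.9 s 0.0738 cost 0.18
```

```bash
python3 -m pendant '[[0,0,0.012,0],[0,0,0.018,0],[0,0,0.014,0],[0,0,0.01,0],[0,0,-0.036,0],[0,0,-0.02,0],[0,0,-0.01,0],[0,0,-0.004,0]]' 0 3.5
python3 -m pendant '[[0,0,0,0],[0,0,0,0]]' 0 25
python3 tilt2.py 1 scene,wrist
python3 -c "
from h import *
plan(.609,.029,.25,0)"
```

```text
time: 43.93
ee_pos: [0.4699, 0.1823, 0.3014]
eef_rot: [0.421, 0.907, 0.001, 0.0]
ft_force: [-0.6, -0.7, -0.8]
width: 0.0458
grip_force: 3.5
time: 44.1
ee_pos: [0.4691, 0.182, 0.2992]
eef_rot: [0.421, 0.907, -0.001, -0.0]
ft_force: [-0.1, -0.1, -1.0]
width: 0.0462
grip_force: 25.0
['scene'] tilt deg 10.2 s 0.0974 cost 0.173
['wrist'] tilt deg 9.3 s 0.0754 cost 0.146
['scene', 'wrist'] tilt deg 10.1 s 0.0753 cost 0.173
TCP [0.4691 0.182  0.2996] yang 40.2 tilt [ 0.    -0.001 -1.   ] q [-0.92  0.02  0.47  1.69 -0.01  1.44  0.25] w 0.0461
turn 0.702 (6 rows) then shift [-0.153   0.1399  0.0494] = 6 rows of [-0.0255  0.0233  0.0082]
```

```bash
python3 -m pendant '[[0,0,0,0.117],[0,0,0,0.117],[0,0,0,0.117],[0,0,0,0.117],[0,0,0,0.117],[0,0,0,0.117]]'
python3 -m pendant '[[-0.02,0,0,0],[-0.036,0,0,0],[-0.036,0,0,0],[-0.036,0,0,0],[-0.03,0,0,0],[-0.019,0,0,0],[0,0,0,0]]'
python3 -m pendant '[[0,0.025,0,0],[0,0.03,0,0],[0,0.03,0,0],[0,0.03,0,0],[0,0.02,0,0],[0,0.005,0,0],[0,0,0,0]]'
python3 tilt2.py 1 scene,wrist
python3 -c "
from h import *
plan(.609,.005,.172,0)"
```

```text
time: 44.8
ee_pos: [0.4693, 0.182, 0.3]
eef_rot: [0.709, 0.705, -0.0, -0.0]
ft_force: [-0.3, -0.0, -1.8]
width: 0.0458
grip_force: 25.0
time: 45.38
ee_pos: [0.4693, 0.0003, 0.3005]
eef_rot: [0.709, 0.705, 0.0, 0.0]
ft_force: [0.4, -1.1, -0.9]
width: 0.0456
grip_force: 25.0
time: 45.97
ee_pos: [0.6101, 0.0057, 0.299]
eef_rot: [0.707, 0.707, -0.001, -0.0]
ft_force: [-0.6, -0.0, -2.2]
width: 0.0461
grip_force: 25.0
['scene'] tilt deg 11.1 s 0.0821 cost 0.155
['wrist'] tilt deg 8.8 s 0.0725 cost 0.176
['scene', 'wrist'] tilt deg 10.1 s 0.0728 cost 0.183
TCP [0.6087 0.0052 0.3008] yang 0.0 tilt [ 0.001  0.    -1.   ] q [-0.64  0.31  0.72  1.43 -0.21  1.47  0.08] w 0.0459
turn 0.000 (1 rows) then shift [-0.0003  0.0003  0.1288] = 4 rows of [-0.0001  0.0001  0.0322]
```

```bash
for i in 1; do python3 -m pendant '[[0,0,0.034,0],[0,0,0.034,0],[0,0,0.034,0],[0,0,0.02,0],[0,0,0.008,0],[0,0,0,0]]'
python3 -m pendant '[[0,0,0.004,0],[0,0,0,0]]'
python3 -m pendant '[[0,0,0.003,0],[0,0,0,0]]'
python3 -m pendant '[[0,0,0.003,0],[0,0,0,0]]'; done | grep -E "ee_pos|ft"
```

```text
ee_pos: [0.6081, 0.0055, 0.1694]
ft_force: [-0.8, -0.2, -1.2]
ee_pos: [0.6101, 0.0052, 0.1679]
ft_force: [-0.3, 1.0, -1.8]
ee_pos: [0.6098, 0.0052, 0.1642]
ft_force: [-0.5, 0.5, -0.3]
ee_pos: [0.6094, 0.0052, 0.1604]
ft_force: [-0.4, -0.5, -0.9]
```

```bash
for i in 1; do python3 -m pendant '[[0,0,0.002,0],[0,0,0,0]]'
python3 -m pendant '[[0,0,0.002,0],[0,0,0,0]]'; done | grep -E "ee_pos|ft"
```

```text
ee_pos: [0.6097, 0.0051, 0.1587]
ft_force: [-0.3, -0.6, 0.5]
ee_pos: [0.6102, 0.0047, 0.1583]
ft_force: [-2.6, -0.5, 12.7]
```

```bash
python3 -m pendant '[[0,0,-0.001,0],[0,0,0,0],[0,0,0,0]]' 0 8
python3 -m pendant '[[0.005,0,0,0],[0.005,0,0,0],[0.005,0,0,0],[0.005,0,0,0],[0.004,0,0,0],[0,0,0,0],[0,0,0,0]]'
python3 tilt2.py 1 scene,wrist
```

```text
time: 47.75
ee_pos: [0.6101, 0.005, 0.1584]
eef_rot: [0.707, 0.707, 0.001, 0.001]
ft_force: [-0.5, -0.4, 7.3]
width: 0.0462
grip_force: 8.0
time: 48.33
ee_pos: [0.6095, 0.0295, 0.1574]
eef_rot: [0.707, 0.707, 0.0, -0.0]
ft_force: [-0.6, 1.0, 1.2]
width: 0.0456
grip_force: 8.0
['scene'] tilt deg 3.1 s 0.0826 cost 0.134
['wrist'] tilt deg -38.3 s 1.1238 cost 0.737
['scene', 'wrist'] tilt deg -38.3 s 1.1476 cost 0.869
```

```bash
python3 -m pendant '[[0,0,0,0],[0,0,0,0],[0,0,0,0],[0,0,0,0],[0,0,0,0]]' 0.75
python3 -m pendant '[[0,0,-0.02,0],[0,0,-0.03,0],[0,0,-0.03,0],[0,-0.035,0,0],[0,-0.035,0,0],[0,-0.035,0,0],[0,0,0,0]]' 1
python3 stand.py .094 .598,-.090 .620,.148 .609,.029
python3 - <<'E'
from h import *
for n in ("wrist","scene"):
  c=cam(n)
  for d in r.outline_of("plunger_top",n):
    u=d["bbox"]; print(n,round(d["score"],2),u,ray(c,[u[:2]],.086))
plan(.4344,-.0837,.16,0)
E
```

```text
time: 48.95
ee_pos: [0.6094, 0.029, 0.1574]
eef_rot: [0.707, 0.707, -0.0, -0.0]
ft_force: [0.9, 0.6, -0.4]
width: 0.0638
grip_force: 0.0
time: 49.53
ee_pos: [0.4994, 0.0284, 0.2373]
eef_rot: [0.707, 0.707, 0.0, -0.002]
ft_force: [1.3, -0.2, -0.5]
width: 0.0863
grip_force: 0.0
.598,-.090 top ([376.4, 185.6, 21.7, 24.8], (array([ 0.5986, -0.0891,  1.3017]), np.float64(0.33307635564971905)))
.598,-.090 scene ([380.9, 233.4, 27.4, 52.7], (array([ 0.5896, -0.0913,  0.0284]), np.float64(0.08802463030612406)))
.620,.148 top ([272.0, 178.5, 25.2, 25.4], (array([0.6182, 0.144 , 1.6232]), np.float64(0.1064005687924735)))
.620,.148 scene ([325.6, 198.3, 22.1, 46.4], (array([0.6102, 0.1361, 0.8218]), np.float64(0.24399037240903054)))
.609,.029 top ([374.8, 185.8, 23.5, 29.7], (array([0.609, 0.029, 0.   ]), np.float64(1.0)))
.609,.029 scene ([352.2, 213.7, 18.2, 55.2], (array([0.6023, 0.0274, 1.0864]), np.float64(0.08951795663056195)))
wrist 0.84 [245.6, 350.2, 33.2, 12.6] [[ 0.43646227 -0.10005456]]
wrist 0.72 [490.1, 181.9, 299.8, 334.5] [[0.65912436 0.06920003]]
wrist 0.56 [481.4, 70.4, 146.6, 92.1] [[0.63928266 0.15816575]]
scene 0.7 [342.0, 265.6, 16.3, 16.5] [[ 0.42491881 -0.09781636]]
scene 0.51 [338.1, 335.0, 17.8, 18.3] [[ 0.23183926 -0.25748348]]
TCP [0.5045 0.0291 0.2375] yang -0.0 tilt [-0. -0. -1.] q [-0.82  0.05  0.71  1.8  -0.03  1.31 -0.11] w 0.0869
turn -0.000 (1 rows) then shift [-0.1128 -0.0701  0.0775] = 4 rows of [-0.0282 -0.0175  0.0194]
```

```bash
python3 -m pendant '[[-0.029,-0.018,0.0,0],[-0.029,-0.018,0.0,0],[-0.029,-0.018,0.02,0],[-0.028,-0.018,0.02,0],[0,0,0.02,0],[0,0,0,0],[0,0,0,0]]' 0 20
python3 - <<'E'
from h import *
c=cam("wrist"); cv2.imwrite("pics/w_pl.png",c["img"][:,:,::-1])
c=cam("scene"); cv2.imwrite("pics/s_pl.png",cv2.resize(c["img"][150:310,260:460,::-1],None,fx=3.75,fy=3.75,interpolation=cv2.INTER_CUBIC))
for d in r.outline_of("plunger_top","wrist"):
    u=d["bbox"]; print(round(d["score"],2),u,ray(c,[u[:2]],.086))
plan(.433,-.086,.105,0)
E
```

```text
time: 50.92
ee_pos: [0.4323, -0.0855, 0.1776]
eef_rot: [0.707, 0.707, -0.0, -0.0]
ft_force: [0.7, -0.4, 0.7]
width: 0.0482
grip_force: 0.0
0.63 [318.3, 244.8, 56.0, 54.7] [[0.44694151 0.01195435]]
0.47 [347.9, 63.5, 109.4, 127.0] [[1.44748864 0.77988503]]
TCP [ 0.4336 -0.085   0.1787] yang 0.1 tilt [-0.     0.002 -1.   ] q [-0.73 -0.1   0.8   2.03  0.08  1.19  0.03] w 0.0362
turn 0.002 (1 rows) then shift [-0.0009 -0.0007  0.0737] = 2 rows of [-0.0005 -0.0004  0.0369]
```

View pics/s_pl.png

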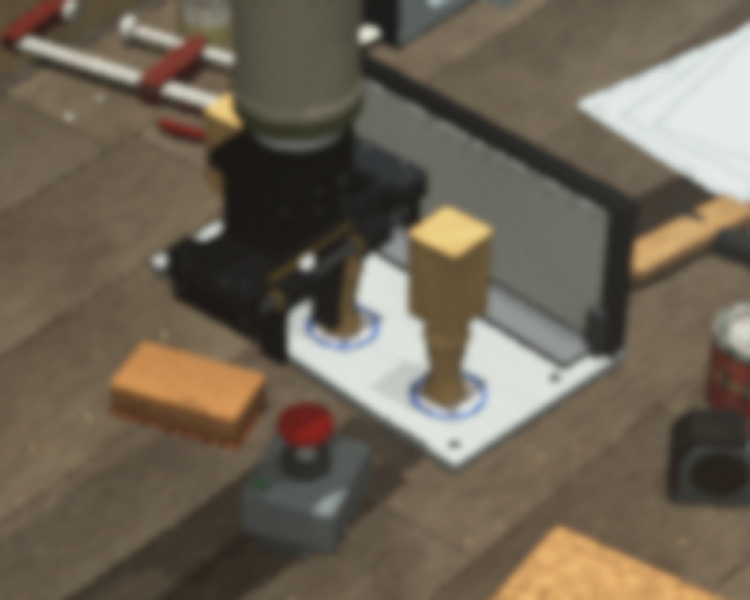

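Run:
```python
from h import *
c=cam("wrist")
for d in r.outline_of("plunger_top","wrist"):
    u=d["bbox"]; print(round(d["score"],2),u,ray(c,[u[:2]],.088))
print(proj(c,[[.4344,-.0837,.091]]))
c=cam("top")
for d in r.outline_of("plunger_top","top"):
    u=d["bbox"]; print("top",round(d["score"],2),u,ray(c,[u[:2]],.088))
plan(.433,-.086,.105,0)
```

```text
0.9 [317.1, 245.2, 54.5, 54.6] [[ 0.43617989 -0.08421589]]
[[314.72828763 245.73257934]]
top 0.74 [191.8, 367.4, 15.6, 18.9] [[0.19133557 0.33657595]]
TCP [ 0.433  -0.0855  0.1781] yang 0.0 tilt [-0.     0.001 -1.   ] q [-0.73 -0.1   0.8   2.03  0.08  1.19  0.03] w 0.0203
turn 0.001 (1 rows) then shift [-0.0005 -0.0001  0.0731] = 2 rows of [-0.0003 -0.      0.0365]
```

```bash
python3 -m pendant '[[0.001,0.002,0.036,0],[0,0,0.034,0],[0,0,0,0],[0,0,0,0]]' 0
python3 -m pendant '[[0,0,0.005,0],[0,0,0.005,0],[0,0,0.005,0],[0,0,0.005,0],[0,0,0.004,0],[0,0,0,0],[0,0,0,0]]'
```

```text
time: 51.6
ee_pos: [0.4336, -0.0851, 0.1073]
eef_rot: [0.707, 0.707, -0.002, -0.001]
ft_force: [-0.2, -0.0, 1.3]
width: 0.0012
grip_force: 0.0
time: 52.18
ee_pos: [0.4357, -0.0848, 0.0841]
eef_rot: [0.707, 0.707, 0.001, 0.001]
ft_force: [2.9, 0.4, 6.0]
width: 0.0003
grip_force: 3.0
```

```bash
python3 -m pendant '[[0,0,0.002,0],[0,0,0.001,0],[0,0,0.001,0],[0,0,0,0],[0,0,0,0],[0,0,0,0],[0,0,0,0],[0,0,0,0]]'
python3 -m pendant '[[0,0,0,0],[0,0,0,0],[0,0,0,0],[0,0,0,0],[0,0,0,0],[0,0,0,0],[0,0,0,0],[0,0,0,0]]'
python3 stand.py .094 .598,-.090 .620,.148 .609,.029 | grep scene
```

```text
time: 52.85
ee_pos: [0.4358, -0.0848, 0.0819]
eef_rot: [0.707, 0.707, 0.001, -0.0]
ft_force: [-10.2, 0.0, 39.4]
width: 0.0004
grip_force: 20.2
time: 53.52
ee_pos: [0.4358, -0.0848, 0.0819]
eef_rot: [0.707, 0.707, 0.001, -0.0]
ft_force: [-10.5, 1.1, 40.8]
width: 0.0003
grip_force: 20.2
.598,-.090 scene ([380.6, 235.4, 26.9, 55.5], (array([ 0.5904, -0.0914,  0.3265]), np.float64(0.15335711349281833)))
.620,.148 scene ([319.0, 196.6, 14.4, 36.3], (array([0.6261, 0.179 , 0.7945]), np.float64(0.6080076915555845)))
.609,.029 scene ([358.8, 202.6, 2.4, 25.7], (array([0.62  , 0.032 , 0.7024]), np.float64(0.8783520431984734)))
```

```bash
python3 -m pendant '[[0,0,-0.005,0],[0,0,-0.01,0],[0,0,-0.02,0],[0,0,-0.04,0],[0,0,-0.04,0],[0,0,-0.035,0],[0,0,0,0]]'
python3 - <<'E'
from h import *
np.set_printoptions(precision=4,suppress=True)
c=cam("top")
for d in r.outline_of("mat","top")[:1]:
    q=cv2.boxPoints(cv2.minAreaRect(np.argwhere(d["mask"])[:,::-1].astype(np.float32))); w=ray(c,q,.008); print("mat",d["score"],w.mean(0),w[1]-w[0],w[2]-w[1])
c=cam("scene")
for d in r.outline_of("plunger_top","scene"): print(d["score"],d["bbox"])
plan(.597,-.088,.23,0)
E
```

```text
time: 54.7
ee_pos: [0.4366, -0.0852, 0.2354]
eef_rot: [0.707, 0.707, 0.003, 0.002]
ft_force: [1.4, 0.5, -0.3]
width: 0.0003
grip_force: 0.0
mat 0.81 [ 0.4487 -0.3868] [ 0.0208 -0.1765] [-0.2251 -0.0207]
0.69 [342.4, 265.6, 15.5, 14.5]
0.67 [337.9, 335.2, 18.0, 11.9]
TCP [ 0.4336 -0.0847  0.2285] yang 0.0 tilt [ 0.    -0.002 -1.   ] q [-0.76 -0.16  0.79  1.95  0.12  1.31 -0.01] w 0.0005
turn 0.000 (1 rows) then shift [-0.0033  0.1634 -0.0019] = 5 rows of [-0.0007  0.0327 -0.0004]
```

```bash
python3 -m pendant '[[-0.001,0.033,0,0],[-0.001,0.033,0,0],[-0.001,0.033,0,0],[-0.001,0.033,0,0],[0,0.031,0,0],[0,0,0,0],[0,0,0,0],[0,0,0,0]]' 1 25
python3 - <<'E'
from h import *
c=cam("wrist")
for d in r.outline_of("leg1","wrist"):
    print(round(d["score"],2),d["bbox"],ray(c,[d["bbox"][:2]],.174))
plan(.5965,-.088,.131,0)
E
python3 stand.py .094 .620,.148 .609,.029 | grep scene
```

```text
time: 55.57
ee_pos: [0.5963, -0.0897, 0.2281]
eef_rot: [0.708, 0.707, -0.001, -0.001]
ft_force: [-1.4, -0.4, -0.2]
width: 0.046
grip_force: 0.0
0.93 [333.6, 62.0, 88.5, 103.1] [[0.6064101  0.02611063]]
0.82 [314.5, 243.6, 74.3, 95.5] [[ 0.59631155 -0.07653317]]
0.56 [132.9, 224.7, 47.0, 44.3] [[ 0.48460721 -0.06447123]]
TCP [ 0.5964 -0.0893  0.2294] yang -0.1 tilt [ 0.001 -0.001 -1.   ] q [-0.61  0.38  0.89  1.57 -0.3   1.34  0.31] w 0.0534
turn -0.001 (1 rows) then shift [0.0012 0.0002 0.0984] = 3 rows of [0.0004 0.0001 0.0328]
.620,.148 scene ([325.4, 198.3, 25.5, 48.2], (array([0.6109, 0.1402, 0.3936]), np.float64(0.09010462707020817)))
.609,.029 scene ([351.4, 214.2, 19.8, 49.7], (array([0.5979, 0.0239, 0.3552]), np.float64(0.11539563777770934)))
```

```bash
python3 -m pendant '[[0,0,0,0],[0,0,0,0],[0,0,0,0],[0,0,0,0],[0,0,0,0],[0,0,0,0]]' 1 25
python3 -m pendant '[[0,0,0.033,0],[0,0,0.033,0],[0,0,0.025,0],[0,0,0.007,0],[0,0,0,0],[0,0,0,0]]'
python3 -m pendant '[[0,0,0,0],[0,0,0,0],[0,0,0,0],[0,0,0,0],[0,0,0,0],[0,0,0,0],[0,0,0,0],[0,0,0,0]]' 0 25
python3 -m pendant '[[0,0,-0.01,0],[0,0,-0.015,0],[0,0,0,0],[0,0,0,0]]'
python3 -c "
from h import *
plan(.454,-.425,.150,0)"
python3 tilt2.py 1 scene
```

```text
time: 56.57
ee_pos: [0.5975, -0.0889, 0.2295]
eef_rot: [0.707, 0.707, -0.0, -0.0]
ft_force: [-0.5, -0.2, -0.2]
width: 0.0868
grip_force: 0.0
time: 57.07
ee_pos: [0.5979, -0.0892, 0.1326]
eef_rot: [0.707, 0.707, 0.0, 0.0]
ft_force: [0.5, -0.7, 0.4]
width: 0.0869
grip_force: 0.0
time: 57.73
ee_pos: [0.5975, -0.0888, 0.1316]
eef_rot: [0.707, 0.707, 0.0, -0.0]
ft_force: [-0.2, -0.3, 0.7]
width: 0.0458
grip_force: 25.0
time: 58.07
ee_pos: [0.5979, -0.0889, 0.1572]
eef_rot: [0.707, 0.707, 0.001, 0.0]
ft_force: [0.1, 0.3, -2.6]
width: 0.0459
grip_force: 25.0
TCP [ 0.5979 -0.0889  0.1572] yang 0.0 tilt [ 0.     0.001 -1.   ] q [-0.59  0.44  0.85  1.65 -0.35  1.21  0.34] w 0.0459
turn 0.000 (1 rows) then shift [-0.3361 -0.1439  0.0069] = 10 rows of [-0.0336 -0.0144  0.0007]
['scene'] tilt deg 3.0 s 0.0608 cost 0.219
['scene'] tilt deg 3.0 s 0.0608 cost 0.219
```

```bash
python3 -m pendant '[[-0.02,-0.0085,0,0],[-0.034,-0.0145,0,0],[-0.034,-0.0145,0,0],[-0.034,-0.0145,0,0],[-0.034,-0.0145,0,0],[-0.034,-0.0145,0,0],[-0.034,-0.0145,0,0],[-0.034,-0.0145,0,0]]'
python3 -m pendant '[[-0.034,-0.0145,0,0],[-0.03,-0.013,0,0],[-0.014,-0.006,0,0],[0,0,0.01,0],[0,0,0.01,0],[0,0,0,0],[0,0,0,0]]'
python3 -c "
from h import *
plan(.454,-.425,.1255,0)"
```

```text
time: 58.83
ee_pos: [0.4863, -0.3479, 0.1558]
eef_rot: [0.707, 0.707, 0.0, -0.0]
ft_force: [0.3, 0.3, -2.2]
width: 0.046
grip_force: 25.0
time: 59.42
ee_pos: [0.4546, -0.4229, 0.1351]
eef_rot: [0.706, 0.708, 0.0, -0.001]
ft_force: [-0.3, 1.3, -1.7]
width: 0.0459
grip_force: 25.0
TCP [ 0.4546 -0.4229  0.1351] yang 0.1 tilt [ 0.002 -0.002 -1.   ] q [ 0.02  0.52  0.89  1.63 -0.43  1.2   1.  ] w 0.0459
turn 0.002 (1 rows) then shift [-0.0022 -0.0005  0.0096] = 1 rows of [-0.0022 -0.0005  0.0096]
```

```bash
python3 -m pendant '[[-0.001,0,0.005,0],[0,0,0.003,0],[0,0,0,0]]'
python3 -m pendant '[[0,0,0.0015,0],[0,0,0,0]]'
python3 -m pendant '[[0,0,0.001,0],[0,0,0,0]]'
```

```text
time: 59.67
ee_pos: [0.4542, -0.4251, 0.1279]
eef_rot: [0.707, 0.707, 0.0, -0.0]
ft_force: [-0.8, 0.7, -1.8]
width: 0.0454
grip_force: 25.0
time: 59.83
ee_pos: [0.4541, -0.4257, 0.1269]
eef_rot: [0.707, 0.707, 0.0, -0.0]
ft_force: [-0.4, -0.1, -1.7]
width: 0.0461
grip_force: 25.0
time: 60.0
ee_pos: [0.454, -0.4258, 0.126]
eef_rot: [0.707, 0.707, 0.0, -0.0]
ft_force: [0.4, 0.5, -2.8]
width: 0.0459
grip_force: 25.0
```

Within a millimetre or so of the mat; release, rise, and go to round2's leg.

```bash
python3 -m pendant '[[0,0,0.001,0],[0,0,0,0]]'
python3 -m pendant '[[0,0,0,0],[0,0,0,0],[0,0,0,0],[0,0,0,0],[0,0,0,0],[0,0,0,0],[0,0,0,0]]' 1
python3 -m pendant '[[0,0,-0.03,0],[0,0,-0.035,0],[0,0,-0.035,0],[0,0,0,0],[0,0,0,0]]' 1
python3 -c "
from h import *
plan(.6085,.0285,.23,0)"
python3 stand.py .088 .454,-.425
```

```text
time: 60.17
ee_pos: [0.4541, -0.426, 0.1256]
eef_rot: [0.707, 0.707, 0.0, 0.0]
ft_force: [-0.8, -0.1, 2.5]
width: 0.0461
grip_force: 25.0
time: 60.75
ee_pos: [0.454, -0.4259, 0.125]
eef_rot: [0.707, 0.707, -0.0, -0.0]
ft_force: [-0.8, 0.2, 0.3]
width: 0.083
grip_force: 0.0
time: 61.17
ee_pos: [0.4545, -0.4267, 0.2269]
eef_rot: [0.707, 0.707, 0.0, 0.002]
ft_force: [-0.1, 0.8, -1.3]
width: 0.0869
grip_force: 0.0
TCP [ 0.4545 -0.4267  0.2269] yang -0.0 tilt [-0.002  0.003 -1.   ] q [-0.01  0.45  0.94  1.52 -0.37  1.36  0.96] w 0.0869
turn -0.000 (1 rows) then shift [ 0.4552  0.154  -0.0034] = 12 rows of [ 0.0379  0.0128 -0.0003]
.454,-.425 top ([517.9, 244.2, 36.0, 18.7], (array([ 0.452 , -0.4222,  0.1132]), np.float64(0.21956349891419902)))
.454,-.425 scene ([453.0, 318.1, 35.3, 60.2], (array([ 0.4499, -0.4266,  0.1915]), np.float64(0.10249567596871223)))
```

```bash
python3 -m pendant '[[0.038,0.013,0,0],[0.038,0.013,0,0],[0.038,0.013,0,0],[0.038,0.013,0,0],[0.038,0.013,0,0],[0.038,0.013,0,0],[0.038,0.013,0,0],[0.038,0.013,0,0]]'
python3 -m pendant '[[0.038,0.013,0,0],[0.038,0.013,0,0],[0.038,0.012,0,0],[0.037,0.012,0,0],[0,0,0,0],[0,0,0,0],[0,0,0,0]]'
python3 - <<'E'
from h import *
c=cam("wrist"); print(c["xyz"])
for d in r.outline_of("leg1","wrist"):
    print(round(d["score"],2),d["bbox"],ray(c,[d["bbox"][:2]],.174))
plan(.6085,.0285,.131,0)
E
```

```text
time: 62.03
ee_pos: [0.5578, -0.1196, 0.2242]
eef_rot: [0.707, 0.707, -0.0, -0.001]
ft_force: [0.9, -0.0, -0.4]
width: 0.0874
grip_force: 0.0
time: 62.62
ee_pos: [0.6075, 0.0285, 0.2241]
eef_rot: [0.707, 0.707, -0.001, -0.0]
ft_force: [-0.6, -1.6, -0.0]
width: 0.0872
grip_force: 0.0
[0.60594507 0.10389109 0.37474445]
0.91 [314.2, 247.1, 79.2, 98.6] [[0.60737101 0.04057291]]
0.62 [333.2, 64.7, 86.9, 103.0] [[0.61713509 0.14219604]]
TCP [0.6075 0.0273 0.2248] yang -0.1 tilt [-0.    -0.001 -1.   ] q [-0.76  0.38  0.83  1.56 -0.28  1.33  0.1 ] w 0.0869
turn -0.002 (1 rows) then shift [0.0012 0.001  0.0938] = 3 rows of [0.0004 0.0003 0.0313]
```

```bash
python3 -m pendant '[[0.001,0.001,0.033,0],[0,0,0.033,0],[0,0,0.022,0],[0,0,0.006,0],[0,0,0,0],[0,0,0,0]]' 1 25
python3 -m pendant '[[0,0,0,0],[0,0,0,0],[0,0,0,0],[0,0,0,0],[0,0,0,0],[0,0,0,0],[0,0,0,0],[0,0,0,0]]' 0 25
python3 -m pendant '[[0,0,-0.01,0],[0,0,-0.015,0],[0,0,0,0],[0,0,0,0]]'
python3 -c "
from h import *
plan(.445,-.361,.157,0)"
```

```text
time: 63.22
ee_pos: [0.6094, 0.0292, 0.1323]
eef_rot: [0.708, 0.707, 0.0, 0.0]
ft_force: [0.6, 0.2, 0.3]
width: 0.0866
grip_force: 0.0
time: 63.88
ee_pos: [0.609, 0.0302, 0.1311]
eef_rot: [0.707, 0.707, 0.0, -0.0]
ft_force: [0.1, -0.4, 0.6]
width: 0.0456
grip_force: 25.0
time: 64.22
ee_pos: [0.6094, 0.0301, 0.1568]
eef_rot: [0.707, 0.707, 0.001, 0.0]
ft_force: [-0.0, 0.0, -2.7]
width: 0.0455
grip_force: 25.0
TCP [0.6094 0.0301 0.1568] yang 0.0 tilt [ 0.     0.002 -1.   ] q [-0.74  0.44  0.8   1.64 -0.33  1.21  0.13] w 0.0455
turn 0.000 (1 rows) then shift [-0.3911 -0.1644 -0.0007] = 11 rows of [-0.0356 -0.0149 -0.0001]
```

```bash
python3 -m pendant '[[-0.02,-0.0084,0,0],[-0.036,-0.0151,0,0],[-0.036,-0.0151,0,0],[-0.036,-0.0151,0,0],[-0.036,-0.0151,0,0],[-0.036,-0.0151,0,0],[-0.036,-0.0151,0,0],[-0.036,-0.0151,0,0]]'
python3 -m pendant '[[-0.036,-0.0151,0,0],[-0.036,-0.0151,0,0],[-0.03,-0.0126,0,0],[-0.017,-0.0071,0,0],[0,0,0.01,0],[0,0,0.01,0],[0,0,0,0],[0,0,0,0]]'
python3 -m pendant '[[0,0,0.005,0],[0,0,0.003,0],[0,0,0,0]]'
python3 -m pendant '[[0,0,0.002,0],[0,0,0,0],[0,0,0,0]]'
python3 -c "
from h import *
plan(.445,-.361,.125,0)"
```

```text
time: 64.88
ee_pos: [0.4935, -0.2431, 0.1555]
eef_rot: [0.707, 0.707, 0.0, -0.0]
ft_force: [0.7, -0.3, -1.7]
width: 0.0461
grip_force: 25.0
time: 65.55
ee_pos: [0.4453, -0.3591, 0.1348]
eef_rot: [0.706, 0.708, -0.0, -0.001]
ft_force: [-0.6, -0.5, -1.3]
width: 0.0457
grip_force: 25.0
time: 65.8
ee_pos: [0.4452, -0.3601, 0.1274]
eef_rot: [0.707, 0.708, 0.0, -0.0]
ft_force: [0.3, -0.1, -1.1]
width: 0.0456
grip_force: 25.0
time: 66.05
ee_pos: [0.445, -0.3608, 0.1261]
eef_rot: [0.707, 0.707, 0.0, -0.0]
ft_force: [0.0, -0.5, -1.7]
width: 0.046
grip_force: 25.0
TCP [ 0.445  -0.3608  0.1261] yang 0.0 tilt [ 0.  0. -1.] q [-0.13  0.42  0.91  1.77 -0.36  1.13  0.9 ] w 0.046
turn 0.000 (1 rows) then shift [-0.0002  0.      0.0011] = 1 rows of [-0.0002  0.      0.0011]
```

```bash
python3 -m pendant '[[0,0,0.001,0],[0,0,0,0]]' | grep ft
python3 -m pendant '[[0,0,0,0],[0,0,0,0],[0,0,0,0],[0,0,0,0],[0,0,0,0],[0,0,0,0],[0,0,0,0]]' 1 | grep width
python3 -m pendant '[[0,0,-0.03,0],[0,0,-0.035,0],[0,0,-0.035,0],[0,0,0,0],[0,0,0,0]]' 1
python3 -c "
from h import *
plan(.619,.147,.23,0)"
python3 stand.py .088 .454,-.425 .445,-.361 | grep scene
```

```text
ft_force: [-0.5, -1.2, -1.3]
width: 0.0832
time: 67.22
ee_pos: [0.4457, -0.3615, 0.2267]
eef_rot: [0.707, 0.707, 0.001, 0.002]
ft_force: [-0.5, -0.2, -0.8]
width: 0.0873
grip_force: 0.0
TCP [ 0.4457 -0.3615  0.2267] yang 0.0 tilt [-0.001  0.003 -1.   ] q [-0.19  0.31  0.98  1.65 -0.27  1.31  0.83] w 0.0873
turn 0.000 (1 rows) then shift [ 0.5085  0.1733 -0.0033] = 14 rows of [ 0.0363  0.0124 -0.0002]
.454,-.425 scene ([452.0, 318.5, 34.0, 57.6], (array([ 0.4489, -0.4273,  0.2172]), np.float64(0.11694672643294612)))
.445,-.361 scene ([430.2, 307.8, 24.2, 57.4], (array([ 0.4403, -0.3628,  0.2108]), np.float64(0.11752773333154787)))
```

```bash
python3 -m pendant '[[0.0363,0.0124,0,0],[0.0363,0.0124,0,0],[0.0363,0.0124,0,0],[0.0363,0.0124,0,0],[0.0363,0.0124,0,0],[0.0363,0.0124,0,0],[0.0363,0.0124,0,0]]' | grep ee_pos
python3 -m pendant '[[0.0363,0.0124,0,0],[0.0363,0.0124,0,0],[0.0363,0.0124,0,0],[0.0363,0.0124,0,0],[0.0363,0.0124,0,0],[0.0363,0.0124,0,0],[0.0363,0.0124,0,0],[0,0,0,0]]' | grep ee_pos
python3 -m pendant '[[0,0,0,0],[0,0,0,0]]'
python3 - <<'E'
from h import *
c=cam("wrist"); print(c["xyz"])
for d in r.outline_of("leg1","wrist"):
    print(round(d["score"],2),d["bbox"],ray(c,[d["bbox"][:2]],.174))
plan(.619,.147,.131,0)
E
```

```text
ee_pos: [0.5319, -0.1048, 0.225]
ee_pos: [0.6187, 0.1573, 0.2232]
time: 69.03
ee_pos: [0.6185, 0.1467, 0.2245]
eef_rot: [0.707, 0.707, -0.001, 0.0]
ft_force: [-0.3, -2.4, 0.5]
width: 0.0874
grip_force: 0.0
[0.61682064 0.22210578 0.37512839]
0.65 [313.5, 250.4, 71.3, 100.2] [[0.6179888  0.15651864]]
0.62 [399.2, 314.1, 298.4, 330.2] [[0.67393965 0.11295419]]
TCP [0.6185 0.1457 0.2251] yang -0.1 tilt [-0. -0. -1.] q [-0.85  0.43  0.74  1.48 -0.29  1.35 -0.09] w 0.0869
turn -0.002 (1 rows) then shift [0.0014 0.0005 0.0941] = 3 rows of [0.0005 0.0002 0.0314]
```

```bash
python3 -m pendant '[[0.001,0.0005,0.033,0],[0,0,0.033,0],[0,0,0.022,0],[0,0,0.006,0],[0,0,0,0],[0,0,0,0]]' 1 25 | grep ee_pos
python3 -m pendant '[[0,0,0,0],[0,0,0,0],[0,0,0,0],[0,0,0,0],[0,0,0,0],[0,0,0,0],[0,0,0,0],[0,0,0,0]]' 0 25
python3 -m pendant '[[0,0,-0.01,0],[0,0,-0.015,0],[0,0,0,0],[0,0,0,0]]'
python3 -m pendant '[[-0.02,-0.002,0,0],[-0.036,-0.003,0,0],[-0.036,-0.003,0,0],[-0.036,-0.003,0,0],[-0.036,-0.003,0,0],[-0.036,-0.003,0,0],[-0.036,-0.003,0,0],[-0.015,-0.001,0,0]]'
python3 -c "
from h import *
plan(.436,-.297,.157,0)"
```

```text
ee_pos: [0.6197, 0.1476, 0.1324]
time: 70.3
ee_pos: [0.6191, 0.1484, 0.1311]
eef_rot: [0.707, 0.707, 0.0, -0.0]
ft_force: [0.6, 0.8, 0.3]
width: 0.0458
grip_force: 25.0
time: 70.63
ee_pos: [0.6195, 0.1484, 0.1568]
eef_rot: [0.707, 0.707, 0.001, 0.0]
ft_force: [-0.4, -0.3, -1.7]
width: 0.0459
grip_force: 25.0
time: 71.3
ee_pos: [0.5962, -0.1088, 0.1557]
eef_rot: [0.709, 0.705, -0.001, 0.0]
ft_force: [0.5, -1.4, -1.6]
width: 0.0459
grip_force: 25.0
TCP [ 0.5962 -0.1088  0.1557] yang -0.3 tilt [-0.002 -0.001 -1.   ] q [-0.51  0.43  0.79  1.65 -0.32  1.2   0.35] w 0.0459
turn -0.006 (1 rows) then shift [-0.1882 -0.1602 -0.0008] = 7 rows of [-0.0269 -0.0229 -0.0001]
```

```bash
python3 -m pendant '[[-0.02,-0.017,0,0],[-0.027,-0.023,0,0],[-0.027,-0.023,0,0],[-0.027,-0.023,0,0],[-0.027,-0.023,0,0],[-0.027,-0.023,0,0],[-0.021,-0.018,0,0],[-0.011,-0.009,0,0]]' | grep ee_pos
python3 -m pendant '[[0,0,0.01,0],[0,0,0.01,0],[0,0,0,0],[0,0,0,0]]' 
python3 -m pendant '[[0,0,0.005,0],[0,0,0.003,0],[0,0,0,0]]'
python3 -m pendant '[[0,0,0.002,0],[0,0,0,0],[0,0,0,0]]'
python3 -c "
from h import *
plan(.436,-.297,.125,0)"
```

```text
ee_pos: [0.4356, -0.2926, 0.1556]
time: 72.3
ee_pos: [0.4392, -0.2884, 0.1349]
eef_rot: [0.707, 0.708, -0.001, -0.001]
ft_force: [-0.4, -0.9, -1.6]
width: 0.0458
grip_force: 25.0
time: 72.55
ee_pos: [0.4391, -0.2891, 0.1274]
eef_rot: [0.707, 0.707, -0.0, -0.0]
ft_force: [0.5, -0.1, -1.3]
width: 0.0459
grip_force: 25.0
time: 72.8
ee_pos: [0.4391, -0.2896, 0.126]
eef_rot: [0.707, 0.707, 0.0, -0.0]
ft_force: [-0.3, 0.9, -2.9]
width: 0.0457
grip_force: 25.0
TCP [ 0.4391 -0.2896  0.126 ] yang 0.0 tilt [ 0.  0. -1.] q [-0.29  0.28  0.91  1.89 -0.25  1.09  0.72] w 0.0457
turn 0.000 (1 rows) then shift [-0.0074 -0.0031  0.001 ] = 1 rows of [-0.0074 -0.0031  0.001 ]
```

```bash
python3 -m pendant '[[0,0,0.001,0],[0,0,0,0]]' | grep ft
python3 -m pendant '[[0,0,0,0],[0,0,0,0],[0,0,0,0],[0,0,0,0],[0,0,0,0],[0,0,0,0],[0,0,0,0]]' 1 | grep width
python3 -m pendant '[[0,0,-0.03,0],[0,0,-0.035,0],[0,0,-0.035,0],[0.04,0.01,0,0],[0.04,0.01,0,0],[0.04,0,0,0],[0.04,0,0,0],[0.04,0,0,0]]' 1
python3 -m pendant '[[0.04,0,0,0],[0.04,0,0,0],[0,0,0,0],[0,0,0,0]]'
python3 stand.py .088 .454,-.425 .445,-.361 .439,-.290
python3 - <<'E'
from h import *
c=cam("top"); 
for d in r.outline_of("sanding_mid","top"):
    q=cv2.boxPoints(cv2.minAreaRect(np.argwhere(d["mask"])[:,::-1].astype(np.float32))); w=ray(c,q,.032); print("sand",d["score"],w.mean(0),w[1]-w[0],w[2]-w[1])
c=cam("scene"); cv2.imwrite("pics/end.png",c["img"][:,:,::-1])
E
```

```text
ft_force: [-0.4, 0.4, -3.0]
width: 0.0829
time: 74.22
ee_pos: [0.4588, -0.0879, 0.2253]
eef_rot: [0.707, 0.707, 0.0, 0.0]
ft_force: [1.0, 0.2, 0.5]
width: 0.0869
grip_force: 0.0
time: 74.55
ee_pos: [0.4589, -0.0076, 0.225]
eef_rot: [0.706, 0.709, -0.0, -0.0]
ft_force: [-0.2, -0.1, -0.9]
width: 0.0865
grip_force: 0.0
.454,-.425 top ([523.8, 243.5, 27.4, 20.0], (array([ 0.4515, -0.4218,  0.0894]), np.float64(0.3926400421295392)))
.454,-.425 scene ([450.6, 317.9, 32.5, 57.5], (array([ 0.4491, -0.4282,  0.2419]), np.float64(0.11464564873288619)))
.445,-.361 top ([496.7, 246.1, 34.4, 21.9], (array([ 0.4438, -0.3601,  0.0796]), np.float64(0.2864014951061019)))
.445,-.361 scene ([430.1, 306.1, 25.9, 58.9], (array([ 0.4405, -0.3625,  0.2121]), np.float64(0.10190211041453856)))
.439,-.290 top ([466.5, 251.8, 36.3, 24.1], (array([ 0.4378, -0.2943,  1.6399]), np.float64(0.12075634737082885)))
.439,-.290 scene ([404.0, 294.5, 29.2, 51.8], (array([ 0.4339, -0.2943,  0.2812]), np.float64(0.11717481919305606)))
sand 0.87 [0.45698505 0.07148339] [ 0.02649874 -0.08689204] [-0.06075073 -0.01834515]
sand 0.3 [0.67200116 0.02434298] [ 0.24705868 -0.01811358] [-0.03633206 -0.40150419]
```

View pics/end.png

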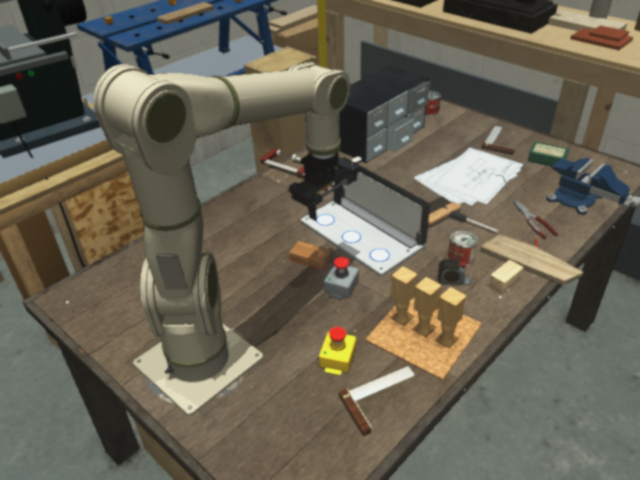

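All three legs stand on the mat (402,300), (426,307) and (451,318). The plunger is up at (341,265), the sanding block is flat on the bench at (308,254), and the tape and tin have not moved.

```bash
python3 -c "
from bench import r
print(r.close_job())"
```

```text
the job is handed in; nothing more can be done
None
```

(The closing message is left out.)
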